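# Set the core pin and hold the fir-tree mold shut

### The arm

A 6-joint arm with a two-finger parallel gripper is mounted at the origin on the work surface. World frame = base frame: x ahead of the robot, y to its left, z up, the work surface at z = 0. Lengths are in m, angles in degrees, forces in N, time in s.
With the tool pointing down it reaches from about 0.325 to 0.9 m from the base axis. Payload 6.1 kg.
Tool frame: the origin (TCP) lies on the centre line of the jaws, within the pads' length; the fingertips stand 19 mm ahead of it and the grasp point (between the pads) is the TCP; z points along the fingers, x is the direction in which the jaws open and shut, and the axes are right-handed (so a half turn about z gives the same grasp; the last joint's range is limited). The gripper opens to 87 mm and grips with 3 to 60 N. Pads are 19 mm wide; open, the fingers measure 117 mm over their backs; the gripper's body (75 mm by 190 mm) begins 51 mm behind the grasp point.
Start: joints at [-83.887, 12.628, 87.462, -0, 79.91, -7.225], TCP at [0.144, -0.608, 0.216] pointing down, gripper open.
Joint ranges: [-170.65, 170.65], [-52.31, 119.04], [5.05, 147.46], [-71.25, 251.25], [11.57, 151.72], [-153.62, 153.62]. Speed limits (degrees/s): [147.25, 147.25, 172.46, 180, 180, 180].

### API

Orientations are given as [roll, pitch, yaw] about the fixed x, y, z axes, in that order (R = Rz(yaw) Ry(pitch) Rx(roll)).
In Python, from cell import arm gives the robot as it stands.
- The arm moves only by the tool play_rows, never from a script. Its argument "commands" is one flat list of numbers, 5 for each row, row after row: the shift along the tool's x, y, z in mm, then the turn about the tool's z in rad, then the closure, from 0 (fully open) to 1 (shut). In form: [x, y, z, spin, fingers, x, y, z, spin, fingers, ...]. A call has 1 to 5 rows; each row shifts and turns the commanded pose from where the row before left it, along the tool's axes as they then stand; what a row does not reach is not made up. A row lasts 1/10 s, in which the tool goes at most 50 mm and 8.59 degrees, less where a joint would pass 70% of its speed; a pose out of reach is approached as far as the arm can. A call with a gripper value outside its range is refused whole. The fingers move at their own pace and stop on an object; "grip_force" is the grip in N (left out, the last holds). Time passes only in rows, so rows that do not move let the fingers close. It gives the time, the measured TCP pose, the force and the opening at its end, in the units of the state.
- arm.read_state(): the state, without advancing time (a new reading comes with each control period).
- arm.camera(name): name is "side" or "top" or "wrist"; returns (picture, depth): 480x640x3 uint8, red, green, blue; 480x640 float32, m along the optical axis (not along the pixel's ray), 0 where there is no reading.
- arm.camera_info(name): a dict with "fx", "fy", "cx", "cy" (pixels), "world_from_camera" (4x4, takes a point from camera to world coordinates). Camera axes: x right, y up, looking along -z (the intrinsics and any distortion apply to the point x, -y, -z); pixel columns grow to the right and rows downward; lengths in m; the calibration is good to about 2 mm. A picture is of the moment at which its call begins: read the wrist's pose just before it. camera_info takes no time and is no camera call; for the wrist camera it gives the pose at the moment of the call.
- arm.job_done(): hands the job in, once; it reports no verdict.
The state is a dict: "time_s": time; "qpos": joint angles; "dq": joint speeds; "joint_torque": joint torques, N m; "eef_pos": TCP position; "orientation": TCP orientation; "force": force on the tool from outside, world axes, zero at the start; "ft_torque": the same for the moment, N m; "finger_gap": opening from 0.0 (shut) to 1.0 (fully open).
Only numpy, scipy, OpenCV 4.12 (cv2) and the standard library are available. Lean on these libraries where they do the work, as an engineer would, in place of code of your own. Each camera call takes 0.05 s, during which the arm holds its last target.

### The job

Get the open plaster fir-tree mold ready for banding: take the long brass core pin from the rack and stand it fully home in the small hole in the lower half's cavity, then fit the upper half over the pin and onto the two brass dowels until the halves meet flush. Work gently, because plaster chips, and leave the lower half and everything else where they are. Finish while still holding the mold shut: keep your grip on the upper half and keep pressing it down with about 15 N, so that I can put the bands round it.

Things in the scene. Friction and masses are not known exactly. Their poses are not given: they have to be found in the camera images.
- mold_lower: lower mold half, loose, parting face up: white plaster, 130 (x) x 60 (y) x 36 mm, 0.42 kg. Origin: centre of underside, z up. Fir-tree cavity 12 mm deep in its top: tip to +x, trunk opens as a gate in the -x end. Two brass dowels stand 9 mm above the parting face at (54.5, -18) and (-52.5, 19) mm: 11 mm thick for 3 mm, then tapering to 6 mm
- core_hole (a point): centre of the mouth of the core pin's hole, in the cavity floor of the lower half near the tree's tip: 22 mm from the block's centre towards +x, on the centre line, 24 mm above the underside (12 mm below the parting face). Hole 9 mm wide, 18 mm deep, straight down, in a 14 mm square brass plate; axes as the lower half. The cavity reaches 12 mm or more to either side of it
- mold_upper: upper mold half, loose, parting face down as it is fitted: white plaster, 130 (x) x 60 (y) x 30 mm, 0.28 kg. Origin: centre of underside (parting face), z up. Closed, its origin is 36 mm above the lower half's and all axes agree. In its underside: dowel sockets 13 mm wide, 12 mm deep, and a 12 mm deep tree cavity. Grip it at its middle across the 60 mm width
- upper_hole (a point): centre of the upper mouth of the hole through the upper half that the core pin passes: 13 mm wide, 22 mm from the block's centre towards its +x (the tree's tip), 30 mm above its underside. A 20 mm square brass plate around it shows from above which end is which; the -x end shows the gate as a 16 mm wide notch
- core_pin: the long brass core pin, upright, 8 mm thick, 72 mm long, ends tapered to 4 mm over 4 mm, 30 g. Origin: centre of its lower end, z up along it. Starts loose in a hole of the rack, its top 82 mm above the bench. Fully home in the mold its top is 42 mm above the lower half's parting face, so 12 mm out of the closed mold
- pin_rack: dark wooden rack, fixed, 44 mm (its x) x 150 mm (its y) x 30 mm tall; three holes 9 mm wide and 20 mm deep along its y axis at -50, 0 and 50 mm hold the brass pin and two shorter steel pins, in any order. Origin: centre of its underside
- short_pin_a: a shorter dark steel pin, 8 mm thick, 52 mm long, standing in the rack; not for this mold, leave it. Origin: centre of its lower end
- short_pin_b: the other shorter dark steel pin, as short_pin_a; leave it
- fir_tree: finished green ceramic fir tree on a white disc foot, 66 mm across, 123 mm tall; bystander. Origin: centre of its underside
- angel_blue: small ceramic angel in a blue robe, 44 mm across at the hem, 82 mm tall; bystander. Origin: centre of its underside
- angel_white: small unpainted white ceramic angel, same size; bystander. Origin: centre of its underside
- brush_pot: steel pot 66 mm across and 85 mm tall full of brushes that stand up to about 210 mm; bystander. Origin: centre of its underside
- glaze_jar: grey glaze jar with a red lid, 64 mm across, 85 mm tall; bystander. Origin: centre of its underside
- banded_mold: a smaller plaster mold already closed and banded with two black rubber bands, 100 x 58 x 60 mm; bystander. Origin: centre of its underside
There are look-alikes about, which are no part of the job. What is shaped like the mold_upper but pink or red is not meant.

How it is judged (in metres and radians):
On the way, in this order (a step that is already met when the one before it is completed fails the run):
1. the brass pin stands fully home in the core hole of the lower half, before the mold is closed (z of core_pin in the frame of core_hole between -0.021 and -0.0155 m and horizontal distance between core_pin and core_hole below 0.003 m and angle between core_pin's own z axis and vertical below 0.12 rad and z of mold_upper in the frame of mold_lower below 0.02 m), for 0.2 s.
2. the upper half is seated flush on the dowels of the lower half, over the pin (z of core_pin in the frame of core_hole between -0.021 and -0.0155 m and horizontal distance between core_pin and core_hole below 0.003 m and angle between core_pin's own z axis and vertical below 0.12 rad and z of mold_upper in the frame of mold_lower between 0.034 and 0.0378 m and x of mold_upper in the frame of mold_lower between -0.0025 and 0.0025 m and y of mold_upper in the frame of mold_lower between -0.0025 and 0.0025 m and horizontal distance between upper_hole and core_hole below 0.004 m and angle between the z axis of mold_upper and the z axis of mold_lower, either way round below 0.03 rad), for 0.2 s.
At the end, for the whole second after the job is handed in: pin at least 15.5 mm deep in its hole; upper half on the lower, right way round, gap under 1.8 mm, within 2.5 mm in plan and 0.03 rad; the mold flat on the bench; fingers still on the upper half (over 4 N), the halves pressed together with 8 to 45 N, through the last second (all of step 2 and contact force between mold_upper and mold_lower between 8 and 45 N and contact force between the fingers and mold_upper above 4 N and height (world z) of mold_lower below 0.004 m and angle between mold_lower's own z axis and vertical below 0.03 rad and linear speed of mold_upper below 0.01 m/s); the arm keeps its last pose, push and grip.
It fails at once if a bystander is moved by more than 30 mm (the short pins: 15 mm) (distance of any of short_pin_a, short_pin_b from where it was at the start of the episode above 0.015 m or distance of any of fir_tree, angel_blue, angel_white, brush_pot, glaze_jar, banded_mold from where it was at the start of the episode above 0.03 m).
It fails at once if the lower half is shoved more than 30 mm from its place (distance of mold_lower from where it was at the start of the episode above 0.03 m).
It fails at once if the halves are slammed together (more than 80 N) (contact force between mold_upper and mold_lower above 80 N).
It also fails if it takes over 70 s, if anything falls off the work surface, if the arm or the gripper's body presses on something with over 40 N, if the wrist force passes 120 N, or if a joint passes its speed limit or range.

## Working session

There is one attempt and no reset: what is moved stays moved. The work goes in short steps, Python scripts to look and compute and a tool call to move; the robot and the scene stay as the last step left them, time stands still between calls to the robot, and variables do not carry over. Pictures are saved under pics/ and viewed, and the job is handed in when it is done.

Besides the shell and the picture viewer there is one more tool, called after ">>>" by a JSON object that holds its "api" and its "payload". play_rows: Moves the arm, as the interface text tells. Its arguments: {"type":"object","properties":{"commands":{"type":"array"},"grip_force":{"type":"number"}},"required":["commands"]}

```bash
ls; mkdir -p pics; python3 - <<'E'
from cell import arm
import cv2,numpy as np
s=arm.read_state();print(s)
for n in("top","side","wrist"):
    i=arm.camera_info(n);p,d=arm.camera(n)
    np.savez(f"{n}0.npz",p=p,d=d,**{k:np.array(v) for k,v in i.items()})
    print(n,i)
    cv2.imwrite(f"pics/{n}0.png",p[:,:,::-1])
E
```

```text
pics
{'time_s': 0.0, 'qpos': array([-8.38872157e+01,  1.26733511e+01,  8.75272180e+01, -1.10548142e-04,
        7.99118890e+01, -7.22629985e+00]), 'dq': array([-0.10172641, -0.07494478,  0.01884048, -0.08542236, -0.01657876,
       -0.02504302]), 'joint_torque': array([-5.63045239e-05, -4.94607711e+01, -3.87388551e+01,  6.98744226e-02,
        5.70596626e-02, -1.24030216e-04]), 'eef_pos': array([ 0.14410766, -0.60748825,  0.21484431]), 'orientation': array([-1.79985962e+02,  1.11578508e-01, -7.66608827e+01]), 'force': array([-0.20317919,  0.28250367, -0.31527483]), 'ft_torque': array([ 0.03528422,  0.02916701, -0.01855322]), 'finger_gap': 1.002116869904729}
top {'fx': 526.6163584130389, 'fy': 526.6163584130389, 'cx': 323.0903716321139, 'cy': 243.1904624729586, 'world_from_camera': array([[ 0.01022447,  0.98463922, -0.17430164,  0.30056116],
       [-0.99978779,  0.01318389,  0.01582932, -0.00364796],
       [ 0.01788415,  0.1741028 ,  0.98456507,  1.24879988],
       [ 0.        ,  0.        ,  0.        ,  1.        ]])}
side {'fx': 617.0052713504841, 'fy': 617.0052713504841, 'cx': 320.8394223628059, 'cy': 232.72858526428868, 'world_from_camera': array([[-0.84218787,  0.34485532, -0.41448089, -0.11310722],
       [-0.53904248, -0.52088753,  0.66189832,  0.96318485],
       [ 0.01236123,  0.78086554,  0.62457683,  0.96293029],
       [ 0.        ,  0.        ,  0.        ,  1.        ]])}
wrist {'fx': 391.3281796324207, 'fy': 391.3281796324207, 'cx': 319.0657132281998, 'cy': 238.5612809729153, 'world_from_camera': array([[ 0.22974604,  0.93902654,  0.25582398,  0.21349644],
       [-0.9732499 ,  0.22198478,  0.05922319, -0.59017711],
       [-0.00117689, -0.26258696,  0.96490761,  0.38473562],
       [ 0.        ,  0.        ,  0.        ,  1.        ]])}
```

View pics/top0.png

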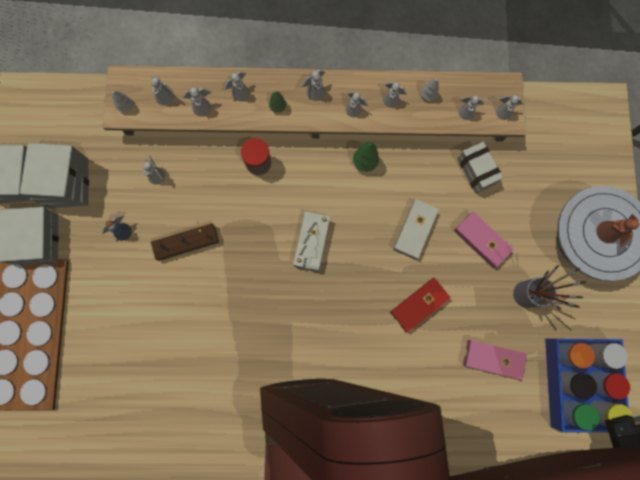

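View pics/side0.png

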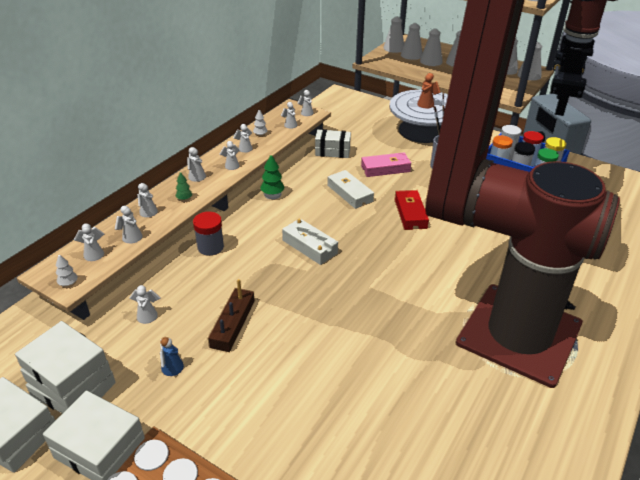

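View pics/wrist0.png

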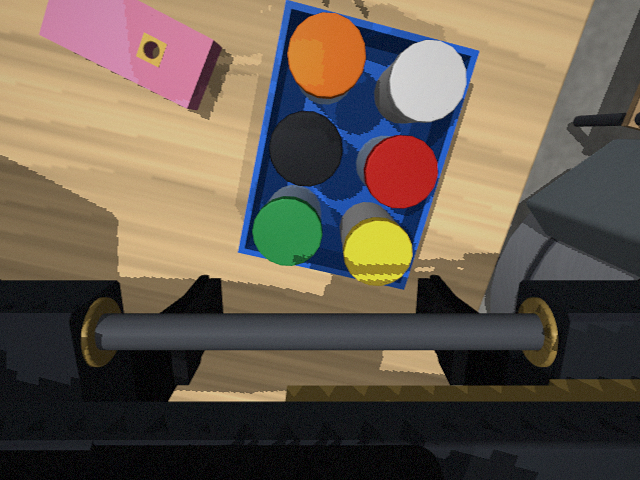

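Candidates in the top view:
- **Upper half:** white slab at (416,228). The look-alikes are pink at (484,240), red at (421,305) and pink at (496,360). The white banded block is at (481,166) and the lower half at (312,240).
- **Pin:** one of the three rack pins at about (165–208, 233–248). The side view shows brass at (239,290).

I'll check these in close crops.

```bash
cat > h.py <<'E'
import numpy as np,cv2
def load(n): return np.load(n+'.npz')
def ray(f,u,v):
    T=f['world_from_camera'];d=np.array([(u-f['cx'])/f['fx'],-(v-f['cy'])/f['fy'],-1.0]);return T[:3,3],T[:3,:3]@d
def atz(f,u,v,z):
    o,d=ray(f,u,v);return o+d*(z-o[2])/d[2]
def bydepth(f,u,v):
    o,d=ray(f,u,v);return o+d*f['d'][int(round(v)),int(round(u))]
def proj(f,P):
    T=f['world_from_camera'];p=T[:3,:3].T@(np.asarray(P)-T[:3,3]);return f['cx']+f['fx']*p[0]/-p[2],f['cy']-f['fy']*p[1]/-p[2]
def tri(f1,p1,f2,p2):
    o1,d1=ray(f1,*p1);o2,d2=ray(f2,*p2)
    t=np.linalg.lstsq(np.c_[d1,-d2],o2-o1,rcond=None)[0]
    a=o1+d1*t[0];b=o2+d2*t[1];return (a+b)/2,np.linalg.norm(a-b)
def crop(f,x0,y0,x1,y1,name,k):
    cv2.imwrite(name,cv2.resize(f['p'][y0:y1,x0:x1,::-1],None,fx=k,fy=k,interpolation=cv2.INTER_CUBIC))
E
python3 - <<'E'
from h import *
t=load('top0');s=load('side0')
a=cv2.resize(t['p'][205:285,140:240,::-1],None,fx=4,fy=4,interpolation=2)
b=cv2.resize(t['p'][190:270,285:385,::-1],None,fx=4,fy=4,interpolation=2)
c=cv2.resize(t['p'][190:270,370:470,::-1],None,fx=4,fy=4,interpolation=2)
d=cv2.resize(s['p'][270:350,190:290,::-1],None,fx=4,fy=4,interpolation=2)
cv2.imwrite('pics/c1.png',np.vstack([np.hstack([a,b])[:300],np.hstack([c,d])[:300]]) if 0 else cv2.resize(np.vstack([np.hstack([a,b]),np.hstack([c,d])]),(740,592)))
for u,v in [(312,240),(416,228),(185,242),(421,305),(484,240)]: print(bydepth(t,u,v))
# height map stats of rack
E
```

```text
[0.52473406 0.00295797 0.02381387]
[ 0.55540641 -0.24270623  0.03208475]
[0.51426512 0.29920302 0.0332239 ]
[ 0.37424588 -0.25065472  0.03153553]
[ 0.52887235 -0.40357093  0.03119033]
```

View pics/c1.png

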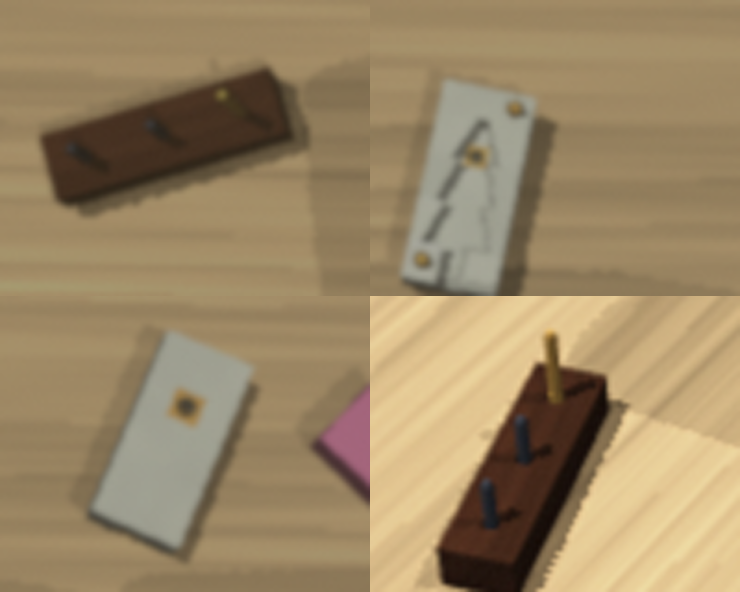

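```bash
python3 - <<'E'
from h import *
t=load('top0');s=load('side0')
def comps(f,box):
    x0,y0,x1,y1=box;hsv=cv2.cvtColor(f['p'][y0:y1,x0:x1],cv2.COLOR_RGB2HSV)
    m=((hsv[...,0]>14)&(hsv[...,0]<28)&(hsv[...,1]>110)&(hsv[...,2]>90)).astype(np.uint8)
    n,l,st,c=cv2.connectedComponentsWithStats(m)
    return [(st[i,4],c[i]+[x0,y0]) for i in range(1,n) if st[i,4]>2]
for b in [(190,222,215,245),(300,205,330,275),(405,205,430,235)]:print(comps(t,b))
for n,(u,v) in dict(tree=(366,150),angb=(120,232),angw=(150,168),jar=(256,150),pot=(530,292),banded=(481,166)).items(): print(n,bydepth(t,u,v).round(3))
# slab corners via white mask
for name,b,z in [('upper',(385,190,445,268),.03),('lower',(285,205,338,278),.036),('rack',(145,218,225,265),.03)]:
    x0,y0,x1,y1=b
    dd=np.zeros((y1-y0,x1-x0,3))
    for v in range(y0,y1):
        for u in range(x0,x1): dd[v-y0,u-x0]=bydepth(t,u,v)
    print(name, np.median(dd[...,2]), )
    for lo in ([.02] if name!='lower' else [.03]):
        m=((dd[...,2]>lo)&(dd[...,2]<.05)).astype(np.uint8)
        n,l,st,c=cv2.connectedComponentsWithStats(m);i=1+np.argmax(st[1:,4]);P=dd[l==i][:,:2]
        r=cv2.minAreaRect((P*1000).astype(np.float32));print(r, np.median(dd[l==i][:,2]))
E
```

```text
[(np.int32(7), array([199.28571429, 230.        ]))]
[(np.int32(4), array([323.75, 219.  ]))]
[(np.int32(27), array([419.66666667, 219.85185185]))]
tree [ 0.719 -0.117  0.109]
angb [0.533 0.445 0.05 ]
angw [0.677 0.376 0.083]
jar [0.722 0.135 0.087]
pot [ 0.407 -0.504  0.035]
banded [ 0.702 -0.395  0.06 ]
upper 0.002428374373787401
((555.2258911132812, -244.8079833984375), (60.60923385620117, 133.72877502441406), 66.63922882080078) 0.030866096119252506
lower 0.0030928273234034354
((521.871826171875, 3.4682884216308594), (60.2676887512207, 130.9466094970703), 78.66793823242188) 0.036910319418570925
rack 0.0030341434020789704
((516.9224243164062, 302.5035400390625), (46.08689880371094, 150.8865203857422), 18.081756591796875) 0.030867750830094964
```

```bash
cat > plan.py <<'E'
import numpy as np,sys
from cell import arm
def rows(xyz,yaw,n,f=0.0):
    s=arm.read_state();p=s['eef_pos'].copy();o=s['orientation'];y=o[2]
    print('t',s['time_s'],'p',(p*1000).round(1),'o',o.round(2),'F',s['force'].round(1),'gap',round(s['finger_gap'],3))
    dy=(yaw-y+180)%360-180; D=(np.array(xyz)-p)*1000
    out=[];c=np.zeros(3);a=y
    for k in range(n):
        w=D*(k+1)/n-c;r=np.deg2rad(a)
        tx=w[0]*np.cos(r)+w[1]*np.sin(r);ty=w[0]*np.sin(r)-w[1]*np.cos(r);tz=-w[2]
        q=np.round([tx,ty,tz],1);sp=round(-np.deg2rad(dy*(k+1)/n-(a-y)),3)
        c=c+[q[0]*np.cos(r)+q[1]*np.sin(r),q[0]*np.sin(r)-q[1]*np.cos(r),-q[2]]
        a-=np.degrees(sp);out+=[*q,sp,f]
    for k in range(0,n,5): print([float(v) for v in out[5*k:5*k+25]])
if __name__=='__main__':
    v=list(map(float,sys.argv[1:]));rows(v[:3],v[3],int(v[4]),v[5] if len(v)>5 else 0)
E
python3 - <<'E'
from h import *
t=load('top0')
print(atz(t,199.3,230,.082),atz(t,419.67,219.85,.03))
u=np.array([np.cos(np.deg2rad(-23.36)),np.sin(np.deg2rad(-23.36))])
print(np.array([.5552,-.2448])+.022*u)
E
python3 plan.py 0.144 -0.608 0.30 -76.7 2; python3 plan.py 0.46 0.24 0.30 18 25
```

```text
[0.53354112 0.25654303 0.082     ] [ 0.5757483 -0.2522764  0.03     ]
[ 0.5753967  -0.25352316]
t 0.15 p [ 144.1 -607.7  215.1] o [-1.7999e+02  9.0000e-02 -7.6660e+01] F [-0.6 -0.1  0.4] gap 1.0
[0.2, 0.1, -42.5, 0.0, 0.0, 0.1, 0.1, -42.4, 0.001, 0.0]
t 0.15 p [ 144.1 -607.7  215.1] o [-1.7999e+02  9.0000e-02 -7.6660e+01] F [-0.6 -0.1  0.4] gap 1.0
[-30.1, -20.1, -3.4, -0.066, 0.0, -28.7, -22.1, -3.4, -0.066, 0.0, -27.1, -23.9, -3.4, -0.066, 0.0, -25.6, -25.6, -3.4, -0.066, 0.0, -23.7, -27.3, -3.4, -0.066, 0.0]
[-22.0, -28.8, -3.4, -0.067, 0.0, -19.9, -30.1, -3.4, -0.066, 0.0, -18.0, -31.5, -3.4, -0.066, 0.0, -15.8, -32.5, -3.4, -0.066, 0.0, -13.6, -33.5, -3.4, -0.066, 0.0]
[-11.4, -34.4, -3.4, -0.066, 0.0, -9.1, -35.0, -3.4, -0.066, 0.0, -6.8, -35.5, -3.4, -0.066, 0.0, -4.4, -36.0, -3.4, -0.066, 0.0, -2.0, -36.1, -3.4, -0.066, 0.0]
[0.3, -36.2, -3.4, -0.066, 0.0, 2.8, -36.0, -3.4, -0.066, 0.0, 5.1, -35.9, -3.4, -0.067, 0.0, 7.5, -35.4, -3.3, -0.066, 0.0, 9.8, -34.8, -3.4, -0.066, 0.0]
[12.1, -34.1, -3.4, -0.066, 0.0, 14.3, -33.2, -3.4, -0.066, 0.0, 16.5, -32.2, -3.4, -0.066, 0.0, 18.5, -31.1, -3.4, -0.066, 0.0, 20.6, -29.8, -3.4, -0.066, 0.0]
```

>>> {"api": "play_rows", "payload": {"commands": [0, 0, -42, 0, 0, -30, -20, -43, -0.066, 0, -29, -22, 0, -0.066, 0, -27, -24, 0, -0.066, 0, -26, -26, 0, -0.066, 0]}}

```text
time_s: 0.65
eef_pos: [0.1937, -0.4743, 0.2962]
orientation: [-180.0, -0.0, -61.4]
force: [0.2, 0.7, -0.2]
finger_gap: 0.999
```

>>> {"api": "play_rows", "payload": {"commands": [-24, -27, 0, -0.066, 0, -22, -29, 0, -0.066, 0, -20, -30, 0, -0.066, 0, -18, -32, 0, -0.066, 0, -16, -33, 0, -0.066, 0]}}

```text
time_s: 1.15
eef_pos: [0.2571, -0.3035, 0.296]
orientation: [-180.0, 0.0, -42.5]
force: [0.9, -0.3, 0.0]
finger_gap: 0.996
```

>>> {"api": "play_rows", "payload": {"commands": [-14, -34, 0, -0.066, 0, -11, -34, 0, -0.066, 0, -9, -35, 0, -0.066, 0, -7, -36, 0, -0.066, 0, -4, -36, 0, -0.066, 0]}}

```text
time_s: 1.65
eef_pos: [0.321, -0.1337, 0.2962]
orientation: [180.0, -0.0, -23.6]
force: [0.9, 0.2, -0.7]
finger_gap: 1.0
```

>>> {"api": "play_rows", "payload": {"commands": [-2, -36, 0, -0.066, 0, 0, -36, 0, -0.066, 0, 3, -36, 0, -0.066, 0, 5, -36, 0, -0.066, 0, 8, -35, 0, -0.066, 0]}}

```text
time_s: 2.15
eef_pos: [0.3846, 0.0353, 0.2962]
orientation: [180.0, -0.0, -4.6]
force: [0.8, -0.7, 1.1]
finger_gap: 0.999
```

```bash
python3 plan.py 0.5335 0.2555 0.19 18 10
```

```text
t 2.15 p [384.6  35.3 296.2] o [ 1.7999e+02 -3.0000e-02 -4.6400e+00] F [ 0.8 -0.7  1.1] gap 0.999
[13.1, -23.1, 10.6, -0.04, 0.0, 13.9, -22.7, 10.6, -0.039, 0.0, 14.9, -22.0, 10.7, -0.04, 0.0, 15.7, -21.4, 10.6, -0.039, 0.0, 16.5, -20.8, 10.6, -0.04, 0.0]
[17.4, -20.2, 10.6, -0.039, 0.0, 18.1, -19.4, 10.7, -0.04, 0.0, 18.9, -18.7, 10.6, -0.039, 0.0, 19.6, -17.9, 10.6, -0.04, 0.0, 20.3, -17.2, 10.6, -0.039, 0.0]
```

>>> {"api": "play_rows", "payload": {"commands": [13, -23, 10, -0.04, 0.5, 14, -23, 10, -0.04, 0.5, 15, -22, 10, -0.04, 0.5, 16, -21, 11, -0.04, 0.5, 16, -21, 11, -0.04, 0.5]}}

```text
time_s: 2.65
eef_pos: [0.4594, 0.1446, 0.2436]
orientation: [180.0, 0.0, 6.8]
force: [0.7, 0.1, -0.2]
finger_gap: 0.634
```

>>> {"api": "play_rows", "payload": {"commands": [17, -20, 11, -0.04, 0.5, 18, -19, 11, -0.04, 0.5, 19, -19, 11, -0.04, 0.5, 20, -18, 10, -0.04, 0.5, 20, -17, 10, -0.04, 0.5]}}

```text
time_s: 3.15
eef_pos: [0.5335, 0.2542, 0.1903]
orientation: [180.0, 0.0, 18.2]
force: [-0.6, 0.4, 0.6]
finger_gap: 0.497
```

```bash
cat > shot.py <<'E'
import sys,cv2,numpy as np
from cell import arm
n,name=sys.argv[1:3]
i=arm.camera_info(n);p,d=arm.camera(n)
np.savez(name+'.npz',p=p,d=d,**{k:np.array(v) for k,v in i.items()});cv2.imwrite(f'pics/{name}.png',p[:,:,::-1])
s=arm.read_state();print(s['time_s'],s['eef_pos'].round(4),s['orientation'].round(2),s['force'].round(1),s['finger_gap'])
E
python3 shot.py wrist w1
```

```text
3.2 [0.5341 0.2565 0.1882] [-1.799e+02  8.000e-02  1.836e+01] [-2.5 -0.3 -0.9] 0.49761792272740946
```

View pics/w1.png

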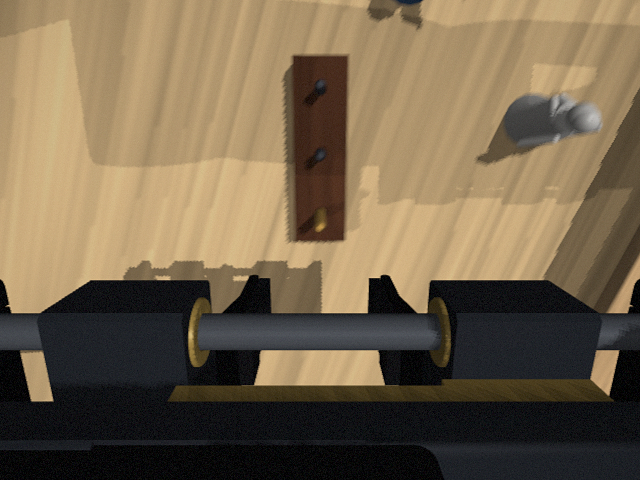

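```bash
python3 - <<'E'
from h import *
from cell import arm
w=load('w1');crop(w,280,40,360,250,'pics/w1c.png',3)
hsv=cv2.cvtColor(w['p'][200:245,300:340],cv2.COLOR_RGB2HSV)
m=(hsv[...,0]>14)&(hsv[...,1]>120)&(hsv[...,2]>110)
for v,u in zip(*np.nonzero(m)):
    print(u+300,v+200,bydepth(w,u+300,v+200).round(4)) if (v%3==0) else 0
s=arm.read_state();print(s['eef_pos'],s['orientation'])
E
```

```text
321 221 [0.5322 0.262  0.0711]
322 221 [0.5331 0.2617 0.0685]
323 221 [0.5343 0.2606 0.0619]
318 224 [0.5301 0.2613 0.0808]
319 224 [0.5308 0.2614 0.0804]
320 224 [0.5315 0.2617 0.0807]
321 224 [0.5322 0.2618 0.0801]
322 224 [0.533  0.2618 0.0792]
323 224 [0.5341 0.2609 0.0737]
324 224 [0.5384 0.2518 0.0311]
325 224 [0.5393 0.252  0.0306]
316 227 [0.5293 0.2591 0.0826]
317 227 [0.53   0.2593 0.0825]
318 227 [0.5307 0.2594 0.0821]
319 227 [0.5313 0.26   0.0834]
320 227 [0.532  0.26   0.0826]
321 227 [0.5327 0.2603 0.0828]
322 227 [0.5335 0.2601 0.0812]
323 227 [0.5345 0.2597 0.0784]
324 227 [0.5394 0.249  0.0299]
316 230 [0.5299 0.2571 0.0834]
317 230 [0.5306 0.2572 0.0829]
318 230 [0.5313 0.2577 0.0839]
319 230 [0.532  0.2579 0.0836]
320 230 [0.5327 0.258  0.083 ]
[0.53405386 0.25653034 0.18817473] [-1.79904851e+02  7.94241950e-02  1.83619100e+01]
```

View pics/w1c.png

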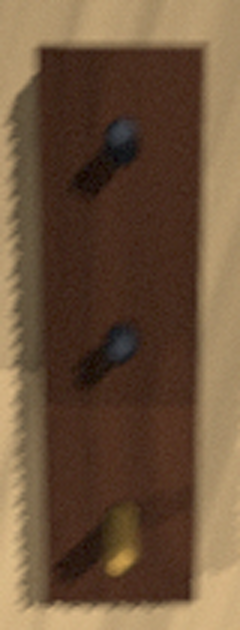

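```bash
python3 plan.py 0.533 0.2572 0.075 18.1 5 0.5
```

```text
t 3.2 p [534.1 256.5 188.2] o [-1.799e+02  8.000e-02  1.836e+01] F [-2.5 -0.3 -0.9] gap 0.498
[-0.2, -0.2, 22.6, 0.001, 0.5, -0.1, -0.2, 22.7, 0.001, 0.5, -0.2, -0.2, 22.6, 0.001, 0.5, -0.1, -0.2, 22.6, 0.001, 0.5, -0.2, -0.2, 22.7, 0.001, 0.5]
```

>>> {"api": "play_rows", "payload": {"commands": [0, 0, 23, 0, 0.5, 0, -1, 23, 0, 0.5, 0, 0, 23, 0, 0.5, 0, 0, 23, 0, 0.5, 0, 0, 18, 0, 0.5]}}

```text
time_s: 3.7
eef_pos: [0.5319, 0.2538, 0.0794]
orientation: [180.0, 0.1, 18.1]
force: [-0.2, -0.6, -0.2]
finger_gap: 0.5
```

>>> {"api": "play_rows", "payload": {"commands": [0, 0, 0, 0, 0.5, 0, 0, 0, 0, 0.5]}}

```text
time_s: 3.9
eef_pos: [0.5327, 0.2541, 0.0812]
orientation: [-180.0, 0.1, 18.1]
force: [0.7, -1.0, 1.0]
finger_gap: 0.5
```

```bash
python3 shot.py wrist w2; python3 shot.py side s2; python3 - <<'E'
from h import *
crop(load('s2'),190,220,310,340,'pics/s2c.png',5)
E
```

```text
3.95 [0.5334 0.2544 0.0822] [-1.80e+02 -6.00e-02  1.81e+01] [-0.2  0.5  0.3] 0.49396335945000797
4.0 [0.5339 0.2545 0.0827] [-1.80e+02 -1.20e-01  1.81e+01] [ 0.2 -0.6  0.5] 0.5020477166934083
```

View pics/w2.png

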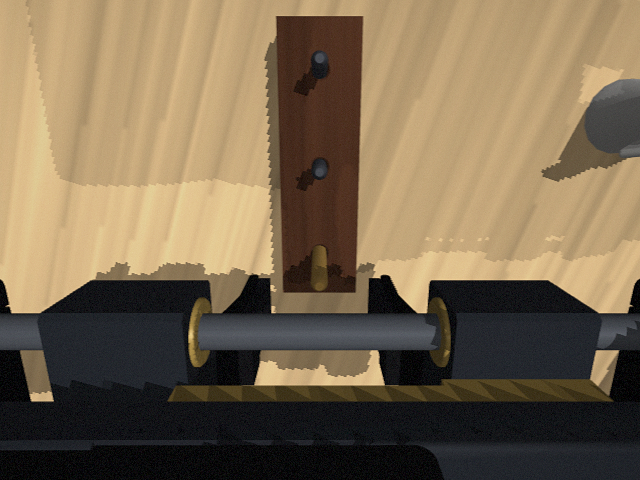

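View pics/s2c.png

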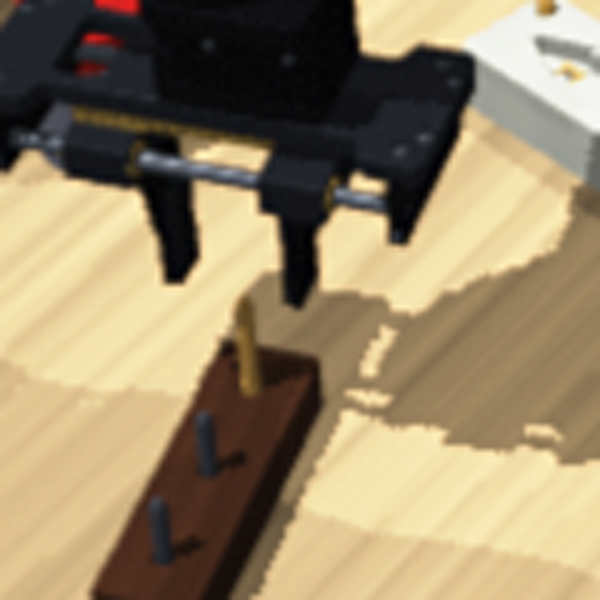

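```bash
python3 - <<'E'
from h import *
s=load('s2');w=load('w2');t=load('top0')
pc=lambda u,v:((u-190)*5,(v-220)*5)
print('tips proj',pc(*proj(s,[.5335,.2545,.063])))
for P in [(.5335,.2565,.082),(.532,.2585,.082),(.533,.2575,.03)]: print(pc(*proj(s,P)),proj(w,P),proj(t,P))
# pin top triangulate top & side: side pin top center crop (244,303), base (250,390)
print(tri(t,(199.3,230),s,(190+244/5,220+303/5)))
print('base',atz(s,190+250/5,220+388/5,.03))
print('pix depth',[bydepth(s,190+x/5,220+y/5).round(4) for x,y in[(245,320),(248,350),(175,270),(298,290)]])
print('rack pins',[atz(s,190+x/5,220+y/5,.062).round(4) for x,y in[(205,414),(159,502)]])
E
```

```text
tips proj (np.float64(241.77619743966048), np.float64(326.26190791483054))
(np.float64(235.52293005086398), np.float64(295.86242445520696)) (np.float64(322.6849992292924), np.float64(289.9888567399731)) (np.float64(199.31824861933302), np.float64(230.0181688978044))
(np.float64(235.3335245385442), np.float64(299.96010997546335)) (np.float64(320.9535329619477), np.float64(285.22996334891616)) (np.float64(198.39218752839218), np.float64(230.65956657662534))
(np.float64(243.7857715091718), np.float64(386.98893217136686)) (np.float64(321.7495287403247), np.float64(254.00623979921818)) (np.float64(203.60914229094317), np.float64(234.6227761081277))
(array([0.53218783, 0.25612489, 0.07909579]), np.float64(0.004250214794375532))
base [0.53040595 0.25652485 0.03      ]
pix depth [array([0.5261, 0.2603, 0.075 ]), array([0.5286, 0.2575, 0.0542]), array([0.5554, 0.2677, 0.0941]), array([0.5032, 0.2518, 0.0972])]
rack pins [array([0.5143, 0.3027, 0.062 ]), array([0.4985, 0.3507, 0.062 ])]
```

```bash
python3 - <<'E'
from h import *
s=load('s2');w=load('w2')
for y in range(240,312,8): print(y,[bydepth(s,190+x/5,220+y/5).round(3) for x in(175,183,294,302)])
for v in (278,282,290,300,320,350,380): print(v,[bydepth(w,u,v).round(3) for u in (255,262,268,372,378,390)])
crop(s,210,240,270,300,'pics/s2d.png',10)
E
```

```text
240 [array([0.551, 0.271, 0.115]), array([0.557, 0.26 , 0.104]), array([0.5  , 0.255, 0.129]), array([0.498, 0.253, 0.128])]
248 [array([0.553, 0.269, 0.109]), array([0.555, 0.262, 0.102]), array([0.502, 0.253, 0.122]), array([0.502, 0.249, 0.119])]
256 [array([0.552, 0.27 , 0.105]), array([0.557, 0.261, 0.096]), array([0.505, 0.251, 0.115]), array([0.499, 0.252, 0.119])]
264 [array([0.554, 0.269, 0.099]), array([0.552, 0.266, 0.097]), array([0.501, 0.256, 0.116]), array([0.5  , 0.251, 0.113])]
272 [array([0.555, 0.268, 0.093]), array([0.555, 0.264, 0.09 ]), array([0.501, 0.256, 0.112]), array([0.502, 0.25 , 0.106])]
280 [array([0.555, 0.269, 0.09 ]), array([0.618, 0.199, 0.004]), array([0.502, 0.255, 0.106]), array([0.5  , 0.253, 0.106])]
288 [array([0.618, 0.204, 0.003]), array([0.613, 0.204, 0.005]), array([0.502, 0.255, 0.101]), array([0.502, 0.251, 0.098])]
296 [array([0.614, 0.208, 0.003]), array([0.612, 0.206, 0.002]), array([0.504, 0.254, 0.095]), array([0.502, 0.251, 0.093])]
304 [array([0.613, 0.21 , 0.   ]), array([0.607, 0.211, 0.004]), array([0.504, 0.254, 0.091]), array
[... 619 characters left out ...]
y([0.508, 0.258, 0.115]), array([0.511, 0.252, 0.099]), array([0.551, 0.266, 0.102]), array([0.551, 0.271, 0.113]), array([0.555, 0.273, 0.114])]
320 [array([0.509, 0.282, 0.174]), array([0.511, 0.282, 0.173]), array([0.512, 0.283, 0.175]), array([0.533, 0.29 , 0.174]), array([0.535, 0.29 , 0.173]), array([0.537, 0.291, 0.174])]
350 [array([0.511, 0.249, 0.133]), array([0.518, 0.167, 0.001]), array([0.522, 0.168, 0.001]), array([0.593, 0.191, 0.   ]), array([0.557, 0.253, 0.116]), array([0.553, 0.265, 0.137])]
380 [array([0.515, 0.24 , 0.136]), array([0.524, 0.143, 0.002]), array([0.529, 0.144, 0.001]), array([0.602, 0.168, 0.   ]), array([0.606, 0.169, 0.   ]), array([0.557, 0.255, 0.138])]
```

View pics/s2d.png

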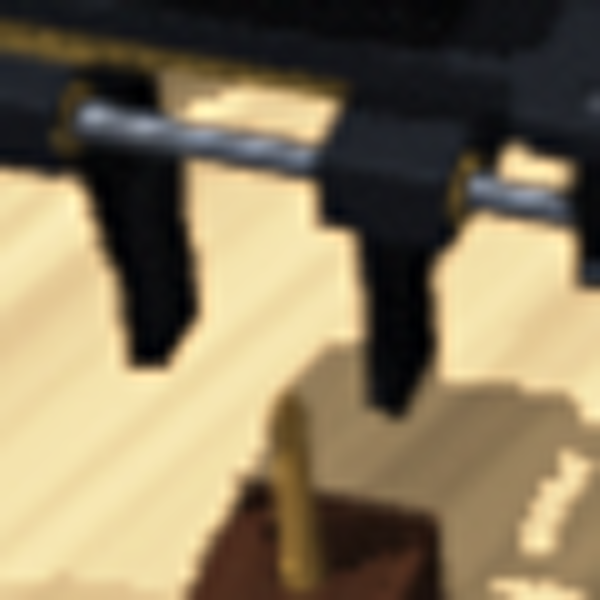

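```bash
python3 - <<'E'
from h import *
from cell import arm
for n in('wrist0','w1','w2'):
    print(n,load(n)['world_from_camera'][:3,3])
i=arm.camera_info('wrist');s=arm.read_state();print(i['world_from_camera'],s['eef_pos'],s['qpos'],s['time_s'])
s=load('s2')
# empty bench depth and other check on heights in side/wrist
for P in[(.53,.3,.03),(.515,.303,.03)]:
    u,v=proj(s,P);print(u,v,bydepth(s,u,v))
    w=load('w2');u,v=proj(w,P);print(u,v,bydepth(w,u,v))
E
```

```text
wrist0 [ 0.21349644 -0.59017711  0.38473562]
w1 [0.51088885 0.32344264 0.36008911]
w2 [0.51020477 0.32336288 0.25100773]
[[ 0.95081219 -0.29846231 -0.08292419  0.5109165 ]
 [ 0.30976365  0.91750575  0.24945878  0.32361897]
 [ 0.00162938 -0.26287535  0.96482843  0.25248396]
 [ 0.          0.          0.          1.        ]] [0.53388012 0.2544929  0.0827176 ] [ 1.78482312e+01  1.54162361e+01  9.92163689e+01  2.18713044e-03
  6.52439147e+01 -2.53682289e-01] 4.0
227.12284587752703 309.9711314159294 [0.53003964 0.29995912 0.0299425 ]
340.16595549812416 184.0430569451379 [0.529982   0.30002124 0.03020097]
231.8322123896063 313.71288658584365 [0.51405539 0.30399285 0.03140303]
316.4985206032337 170.60344154514615 [0.51428743 0.3060259  0.06284148]
```

```bash
python3 - <<'E'
from h import *
w=load('w2');s=load('s2')
c,sn=np.cos(np.deg2rad(18.1)),np.sin(np.deg2rad(18.1))
X=np.array([c,sn,0]);Y=np.array([sn,-c,0]);T=np.array([.5333,.2544,.0815])
for dz in(0,.019,-.007):
    for ty in(-.0095,0,.0095):
        P=T+X*.0215+Y*ty-np.array([0,0,dz]);print(dz,ty,np.round(proj(w,P),1),np.round(proj(s,P),1))
# all finger points in wrist img, tool coords
pts=np.array([bydepth(w,u,v) for v in range(270,400,2) for u in range(370,440,2)])-T
tc=np.c_[pts@X,pts@Y,-pts[:,2]]*1000
m=(tc[:,2]<60)
m&=tc[:,2]>-80
m&=abs(tc[:,0])<60
m&=tc[:,2]<40
q=tc[m];i=np.argsort(-q[:,2])[:15];print(q[i].round(1))
E
```

```text
0 -0.0095 [367.6 274.3] [226.5 280. ]
0 0 [366.9 293.4] [228.1 277. ]
0 0.0095 [366.3 312. ] [229.8 274. ]
0.019 -0.0095 [363.2 261.1] [227.2 286.6]
0.019 0 [362.6 278.7] [228.9 283.6]
0.019 0.0095 [362.1 295.8] [230.5 280.6]
-0.007 -0.0095 [369.4 279.8] [226.2 277.5]
-0.007 0 [368.8 299.6] [227.9 274.5]
-0.007 0.0095 [368.1 318.9] [229.5 271.5]
[[ 24.3 -10.5  -7.3]
 [ 21.6 -10.8  -8.2]
 [ 23.3 -10.9  -8.5]
 [ 22.4 -10.9  -8.5]
 [ 25.  -11.   -8.7]
 [ 27.5 -12.1  -9. ]
 [ 29.2 -12.1  -9.2]
 [ 28.3 -12.3  -9.7]
 [ 24.9 -10.4  -9.7]
 [ 23.1 -10.5  -9.7]
 [ 21.4 -10.5  -9.9]
 [ 25.7 -10.5  -9.9]
 [ 27.4 -11.5  -9.9]
 [ 23.9 -10.6 -10.1]
 [ 22.2 -10.7 -10.3]]
```

Both cameras show the visible fingertips about 7 mm behind the reported TCP, where I'd expect them 19 mm ahead. Closing gently here will tell: the fingers stop at 8 mm if pads really surround the pin top, and shut fully if they don't.

>>> {"api": "play_rows", "payload": {"commands": [0, 0, 0, 0, 0.8, 0, 0, 0, 0, 0.88, 0, 0, 0, 0, 0.93, 0, 0, 0, 0, 0.95, 0, 0, 0, 0, 0.95], "grip_force": 4}}

```text
time_s: 4.5
eef_pos: [0.533, 0.2542, 0.0814]
orientation: [-180.0, -0.0, 18.1]
force: [0.4, 0.8, 0.0]
finger_gap: 0.131
```

```bash
python3 shot.py side s3; python3 shot.py wrist w3; python3 - <<'E'
from h import *
a=load('s3')['p'][220:300,190:290,::-1];b=load('w3')['p'][200:300,260:380,::-1]
cv2.imwrite('pics/s3c.png',np.hstack([cv2.resize(a,(400,320)),cv2.resize(b,(384,320))]))
E
```

```text
4.55 [0.5329 0.2542 0.0813] [-180.     0.    18.1] [ 0.5  0.1 -0.2] 0.10221746997803309
4.6 [0.5329 0.2542 0.0812] [-180.      0.     18.11] [ 0.1 -0.3  0.5] 0.08071661285303253
```

View pics/s3c.png

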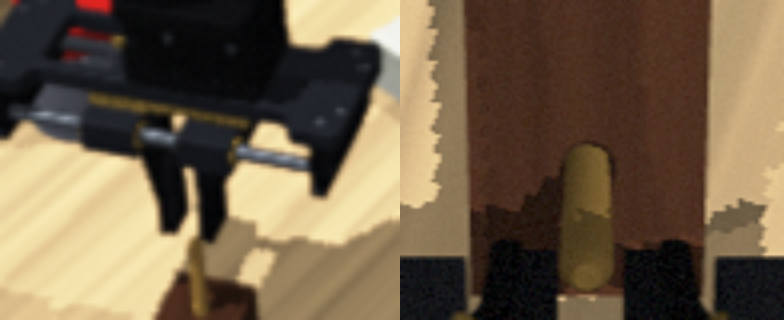

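>>> {"api": "play_rows", "payload": {"commands": [0, 0, 0, 0, 0.95, 0, 0, 0, 0, 0.95, 0, 0, 0, 0, 0.95]}}

```text
time_s: 4.9
eef_pos: [0.5329, 0.2542, 0.0812]
orientation: [180.0, 0.0, 18.1]
force: [0.2, 0.1, -0.0]
finger_gap: 0.052
```

```bash
python3 - <<'E'
from h import *
w=load('w3')
print('w top',atz(w,318.4,286,.082),'w base',atz(w,260+187/3.2,200+150/3.2,.03))
s=load('s3');print('side top',190+197/4,220+240/4,tri(w,(318.4,286),s,(190+197/4,220+242/4)))
c,sn=np.cos(np.deg2rad(18.1)),np.sin(np.deg2rad(18.1));X=np.array([c,sn,0]);Y=np.array([sn,-c,0]);T=np.array([.5329,.2542,.0812])
for u in (300,305,308,312,325,328,332,340): print(u,[(lambda p:(np.array([p@X,p@Y,-p[2]])*1000).round(1))(bydepth(w,u,v)-T) for v in(279,284,290)])
E
```

```text
w top [0.53125383 0.25789229 0.082     ] w base [0.53007872 0.26121866 0.03      ]
side top 239.25 280.0 (array([0.53111627, 0.25487812, 0.07738246]), np.float64(0.002736967180845863))
300 [array([ -8.5, -10.7,  -9. ]), array([ -8.2, -10.5, -14.4]), array([ -7.9, -10.5, -21. ])]
305 [array([ -6.3, -10.7,  -9.1]), array([ -6.1, -10.5, -14.5]), array([ -5.8, -10.7, -21.4])]
308 [array([ -5. , -10.6,  -8.8]), array([ -4.8, -11. , -15.7]), array([ -4.6, -11.1, -22.4])]
312 [array([-3.4, -6.8,  1. ]), array([-3.4, -4.6,  0.3]), array([-4.4, 19.5, 50.7])]
325 [array([ 2.7, -6.8,  0.9]), array([ 2.7, -4.5,  0.4]), array([ 3.4, 19.8, 51.2])]
328 [array([ 5.2, 12.1, 49.7]), array([ 5.2, 15.6, 50.6]), array([ 5.3, 19.7, 51.1])]
332 [array([  5.6, -10.8,  -9.4]), array([  5.4, -10.8, -15.2]), array([  5.2, -11. , -22.2])]
340 [array([  9. , -10.8,  -9.5]), array([  8.7, -11.1, -15.9]), array([  8.4, -10.9, -21.9])]
```

The fingers shut empty to 4 mm, so the real tips are about 7 mm behind the reported TCP, as the cameras showed. I'll work from the visible tips: reopen, shift 3 mm in tool −y, and go lower.

>>> {"api": "play_rows", "payload": {"commands": [0, -3, 0, 0, 0.6, 0, 0, 0, 0, 0.6, 0, 0, 0, 0, 0.6, 0, 0, 0, 0, 0.6, 0, 0, 0, 0, 0.6]}}

```text
time_s: 5.4
eef_pos: [0.532, 0.257, 0.0813]
orientation: [180.0, 0.0, 18.1]
force: [0.1, -0.3, 0.5]
finger_gap: 0.377
```

>>> {"api": "play_rows", "payload": {"commands": [0, 0, 8, 0, 0.6, 0, 0, 10, 0, 0.6, 0, 0, 10, 0, 0.6, 0, 0, 10, 0, 0.6, 0, 0, 0, 0, 0.6]}}

```text
time_s: 5.9
eef_pos: [0.5302, 0.2564, 0.0406]
orientation: [180.0, 0.2, 18.1]
force: [-0.3, 0.2, 0.6]
finger_gap: 0.402
```

```bash
python3 shot.py side s4; python3 shot.py wrist w4; python3 - <<'E'
from h import *
a=load('s4')['p'][220:300,190:290,::-1];b=load('w4')['p'][200:300,260:380,::-1]
cv2.imwrite('pics/s4c.png',np.hstack([cv2.resize(a,(400,320)),cv2.resize(b,(384,320))]))
E
```

```text
5.95 [0.5309 0.2567 0.0417] [-1.80e+02  1.60e-01  1.81e+01] [-0.3  0.2  0.7] 0.3992291133494672
6.0 [0.5316 0.2569 0.0426] [-1.800e+02  7.000e-02  1.811e+01] [ 0.4 -0.2  0.3] 0.4005838157100063
```

View pics/s4c.png

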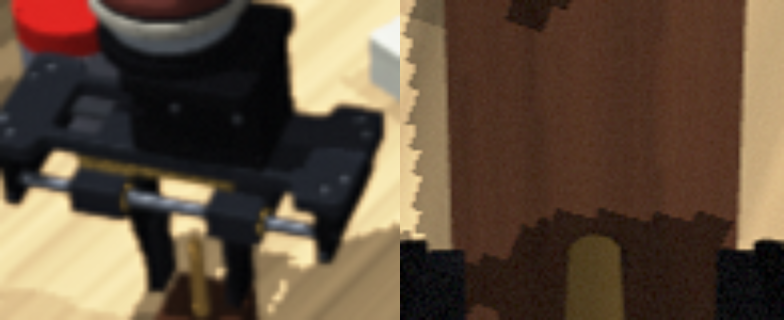

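>>> {"api": "play_rows", "payload": {"commands": [0, 0, 0, 0, 0.8, 0, 0, 0, 0, 0.9, 0, 0, 0, 0, 1, 0, 0, 0, 0, 1, 0, 0, 0, 0, 1], "grip_force": 8}}

```text
time_s: 6.5
eef_pos: [0.5321, 0.2571, 0.0435]
orientation: [-180.0, -0.0, 18.1]
force: [-0.8, -0.5, 1.0]
finger_gap: 0.085
```

>>> {"api": "play_rows", "payload": {"commands": [0, 0, 0, 0, 1, 0, 0, 0, 0, 1, 0, 0, 0, 0, 1], "grip_force": 20}}

```text
time_s: 6.8
eef_pos: [0.5321, 0.2571, 0.0435]
orientation: [-180.0, -0.0, 18.1]
force: [-0.7, 0.3, 2.0]
finger_gap: 0.079
```

>>> {"api": "play_rows", "payload": {"commands": [0, 0, -4, 0, 1, 0, 0, -8, 0, 1, 0, 0, -12, 0, 1, 0, 0, -15, 0, 1, 0, 0, -20, 0, 1]}}

```text
time_s: 7.3
eef_pos: [0.5317, 0.257, 0.1034]
orientation: [180.0, 0.0, 18.1]
force: [-0.4, 0.5, 0.0]
finger_gap: 0.084
```

>>> {"api": "play_rows", "payload": {"commands": [0, 0, -20, 0, 1, 0, 0, -20, 0, 1, 0, 0, -15, 0, 1, 0, 0, -10, 0, 1, 0, 0, 0, 0, 1]}}

```text
time_s: 7.8
eef_pos: [0.5331, 0.2574, 0.1695]
orientation: [-180.0, -0.2, 18.1]
force: [0.4, -1.0, 0.7]
finger_gap: 0.085
```

```bash
python3 shot.py side s5; python3 - <<'E'
from h import *
crop(load('s5'),180,150,300,270,'pics/s5c.png',5)
E
python3 plan.py 0.544 -0.001 0.165 78.7 12 1
```

```text
7.85 [0.5323 0.2572 0.168 ] [-1.80e+02 -8.00e-02  1.81e+01] [ 1.6 -0.   0.8] 0.07918577661879922
t 7.85 p [532.3 257.2 168. ] o [-1.80e+02 -8.00e-02  1.81e+01] F [ 1.6 -0.   0.8] gap 0.079
[-5.8, 20.8, 0.2, -0.088, 1.0, -7.5, 20.1, 0.3, -0.088, 1.0, -9.3, 19.4, 0.2, -0.088, 1.0, -11.0, 18.6, 0.3, -0.089, 1.0, -12.6, 17.4, 0.2, -0.088, 1.0]
[-14.1, 16.3, 0.3, -0.088, 1.0, -15.4, 15.1, 0.2, -0.088, 1.0, -16.7, 13.5, 0.3, -0.088, 1.0, -17.9, 12.1, 0.2, -0.088, 1.0, -18.8, 10.5, 0.3, -0.088, 1.0]
[-19.7, 8.7, 0.2, -0.088, 1.0, -20.3, 7.0, 0.3, -0.089, 1.0]
```

View pics/s5c.png

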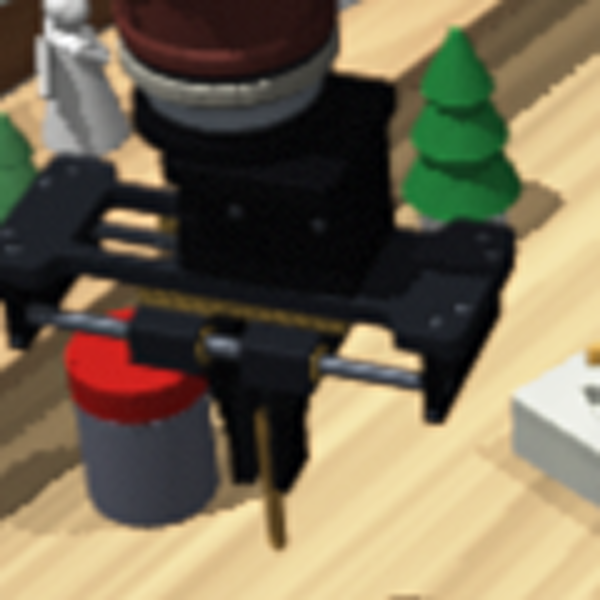

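>>> {"api": "play_rows", "payload": {"commands": [-6, 21, 0, -0.088, 1, -8, 20, 0, -0.088, 1, -9, 19, 0, -0.088, 1, -11, 19, 0, -0.089, 1, -13, 17, 0, -0.088, 1]}}

```text
time_s: 8.35
eef_pos: [0.535, 0.1484, 0.1657]
orientation: [-179.9, 0.1, 43.6]
force: [-0.2, -0.4, -0.5]
finger_gap: 0.083
```

>>> {"api": "play_rows", "payload": {"commands": [-14, 16, 0, -0.088, 1, -15, 15, 0, -0.088, 1, -17, 14, 0, -0.088, 1, -18, 12, 0, -0.088, 1, -19, 11, 0, -0.088, 1]}}

```text
time_s: 8.85
eef_pos: [0.5403, 0.0406, 0.1657]
orientation: [-179.9, 0.0, 68.8]
force: [0.3, 0.1, -1.0]
finger_gap: 0.084
```

>>> {"api": "play_rows", "payload": {"commands": [-20, 9, 0, -0.088, 1, -20, 7, 0, -0.089, 1, 0, 0, 0, 0, 1, 0, 0, 0, 0, 1]}}

```text
time_s: 9.25
eef_pos: [0.5428, -0.0016, 0.1661]
orientation: [-179.9, -0.0, 78.6]
force: [0.4, -0.5, -0.1]
finger_gap: 0.081
```

```bash
python3 shot.py wrist w6;python3 shot.py side s6;python3 shot.py top t6; python3 - <<'E'
from h import *
crop(load('w6'),220,120,420,300,'pics/w6c.png',3.3)
a=load('s6')['p'][170:290,240:360,::-1];b=load('t6')['p'][190:290,270,::-1] if 0 else load('t6')['p'][180:280,270:390,::-1]
cv2.imwrite('pics/s6c.png',np.hstack([cv2.resize(a,(400,400),interpolation=2),cv2.resize(b,(400,400),interpolation=2)]))
E
```

```text
9.3 [ 0.5429 -0.0011  0.1663] [-1.799e+02 -2.000e-02  7.862e+01] [-0.6  0.9  0.6] 0.08227730595924976
9.35 [ 0.543  -0.0009  0.1665] [-1.7992e+02 -2.0000e-02  7.8670e+01] [-0.2 -0.1  0.1] 0.0820873914627253
9.4 [ 0.5431 -0.0007  0.1667] [-1.7994e+02 -2.0000e-02  7.8710e+01] [ 0.5 -0.2  0.5] 0.08270122818698825
```

View pics/w6c.png

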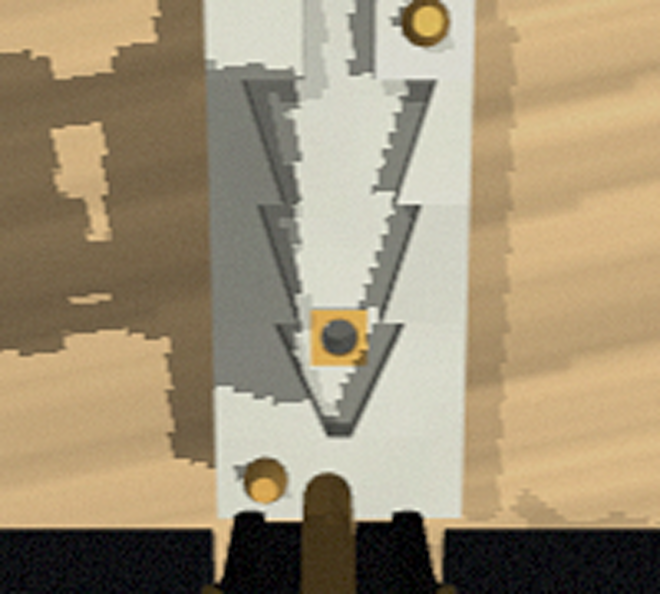

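View pics/s6c.png

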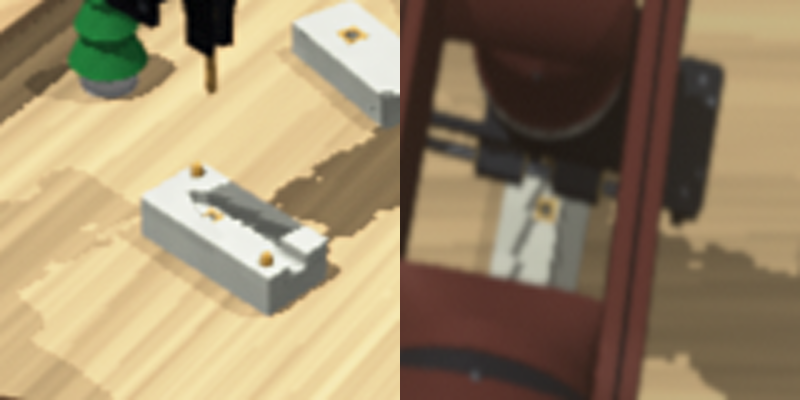

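```bash
python3 - <<'E'
from h import *
from cell import arm
w=load('w6');print('cam',w['world_from_camera'][:3,3])
k=lambda x,y:(220+x/3.3,120+y/3.3)
H=atz(w,*k(339,337),.024);print('hole',H, 'hole mouth',atz(w,*k(340,338),.024))
d1=atz(w,*k(265,487),.045);d2=atz(w,*k(429,20),.045);print('dowels',d1,d2)
v=(d1-d2)[:2];print('dist',np.hypot(*v),'expect',np.hypot(107,37))
a=np.arctan2(v[1],v[0])-np.arctan2(-37,107);print('yaw',np.degrees(a))
R=np.array([[np.cos(a),-np.sin(a)],[np.sin(a),np.cos(a)]])
for d,l in((d1,(.0545,-.018)),(d2,(-.0525,.019))): print('center',d[:2]-R@np.array(l),'hole',d[:2]-R@(np.array(l)-[.022,0]))
# slab edges at parting face
print('edges',[atz(w,*k(*p),.036).round(4) for p in((218,515),(462,517))])
T=np.array([.5429,-.0011,.1663]);y=np.deg2rad(78.62);X=np.array([np.cos(y),np.sin(y),0]);Y=np.array([np.sin(y),-np.cos(y),0])
for vv in range(262,300,4):
    print(vv,[(lambda p:(np.array([p@X,p@Y,-p[2]])*1000).round(1).tolist())(bydepth(w,u,vv)-T) for u in range(312,328,3)])
E
```

```text
cam [0.47254364 0.01363752 0.33602994]
hole [0.54186778 0.00247767 0.024     ] hole mouth [0.54216557 0.0026703  0.024     ]
dowels [ 0.5695588 -0.021245   0.045    ] [0.47214291 0.03617913 0.045     ]
dist 0.1130813275381435 expect 113.21660655575224
yaw -11.443145035327035
center [0.51971327 0.00720975] hole [0.54127595 0.00284505]
center [0.5198298  0.00714105] hole [0.54139249 0.00277635]
edges [array([ 0.5774, -0.0352,  0.036 ]), array([0.5899, 0.0237, 0.036 ])]
262 [[-5.4, 28.2, 129.3], [-3.0, 28.5, 130.1], [-0.6, 28.1, 129.1], [1.8, 28.1, 129.1], [4.2, 28.1, 128.9], [6.6, 28.3, 129.5]]
266 [[-5.5, 31.7, 129.7], [-1.8, -4.5, 25.1], [-0.2, -5.0, 23.7], [1.4, -5.1, 23.2], [3.0, -4.3, 25.5], [6.7, 31.8, 129.8]]
270 [[-3.4, -2.3, 24.9], [-1.7, -4.5, 18.7], [-0.2, -4.8, 17.8], [1.3, -5.0, 17.4], [2.9, -4.4, 19.1], [6.7, 35.2, 129.6]]
274 [[-3.3, -2.3, 18.8], [-1.7, -3.9, 14.4], [-0.2, -4.8, 12.0], [1.3, -4.7, 12.2], [2.8, -3.9, 14.4], [6.7, 38.4, 129.2]]
278 [[-3.1, -2.4, 12.9], [-1.6, -4.4, 7.5], [-0.1, -4.9, 6.4], [1.3, -5.1, 5.9], [2.8, -4.3, 7.9], [4.3, -1.7, 14.6]]
282 [[-3.0, -2.8, 6.4], [-1.5, -4.3, 2.5], [-0.1, -5.3, -0.0], [1.3, -4.8, 1.4], [2.7, -4.1, 3.2], [4.2, -2.5, 7.1]]
286 [[-3.0, -2.5, 2.2], [-1.5, -4.6, -3.0], [-0.1, -4.8, -3.7], [1.3, -4.7, -3.2], [2.6, -4.3, -2.4], [4.1, -2.6, 1.9]]
290 [[-2.8, -2.9, -3.8], [-1.5, -4.0, -6.3], [-0.1, -4.9, -8.4], [1.2, -5.2, -9.2], [2.6, -3.9, -6.2], [4.0, -2.3, -2.3]]
294 [[-2.8, -3.1, -8.8], [-1.4, -5.1, -13.4], [-0.1, -4.9, -13.0], [1.2, -5.3, -14.0], [2.5, -4.2, -11.4], [3.9, -2.8, -8.1]]
298 [[-2.7, -3.4, -13.9], [-1.3, -4.7, -16.9], [-0.1, -4.8, -17.1], [1.2, -4.6, -16.5], [2.5, -4.6, -16.5], [3.8, -3.1, -13.1]]
```

>>> {"api": "play_rows", "payload": {"commands": [1, 0, 15, 0, 1, 1, -1, 20, 0, 1, 0, 0, 20, 0, 1, 0, 0, 12, 0, 1, 0, 0, 5, 0, 1]}}

```text
time_s: 9.9
eef_pos: [0.5415, 0.0012, 0.093]
orientation: [-179.8, 0.0, 78.8]
force: [-0.4, 0.5, 0.7]
finger_gap: 0.08
```

>>> {"api": "play_rows", "payload": {"commands": [0, 0, 0, 0, 1, 0, 0, 0, 0, 1, 0, 0, 0, 0, 1]}}

```text
time_s: 10.2
eef_pos: [0.5438, 0.0004, 0.0964]
orientation: [179.9, -0.0, 78.7]
force: [0.2, 0.7, -0.7]
finger_gap: 0.082
```

```bash
python3 shot.py wrist w7;python3 shot.py side s7; python3 - <<'E'
from h import *
crop(load('w7'),220,120,420,300,'pics/w7c.png',3.3)
crop(load('s7'),260,180,360,280,'pics/s7c.png',6)
E
```

```text
10.25 [5.437e-01 4.000e-04 9.630e-02] [ 1.7989e+02 -1.0000e-02  7.8720e+01] [-1.1  0.2 -0.1] 0.08772074488192481
10.3 [5.436e-01 4.000e-04 9.620e-02] [ 1.799e+02 -1.000e-02  7.872e+01] [ 0.5 -0.2  0.3] 0.08621066037758163
```

View pics/w7c.png

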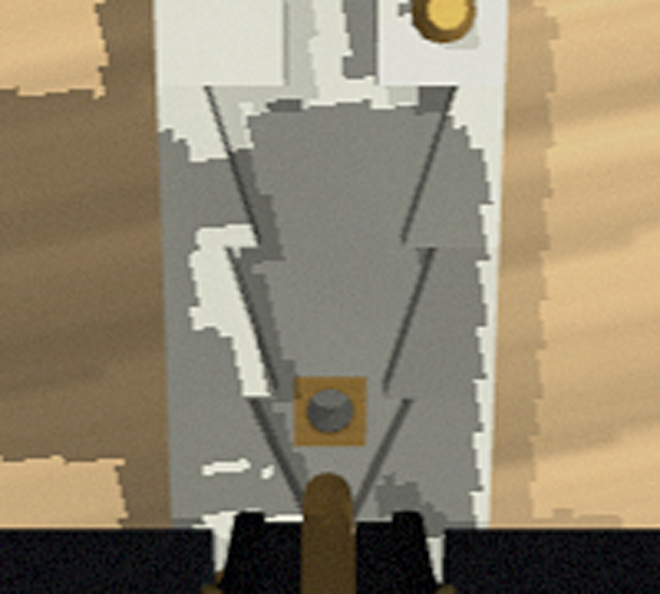

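View pics/s7c.png

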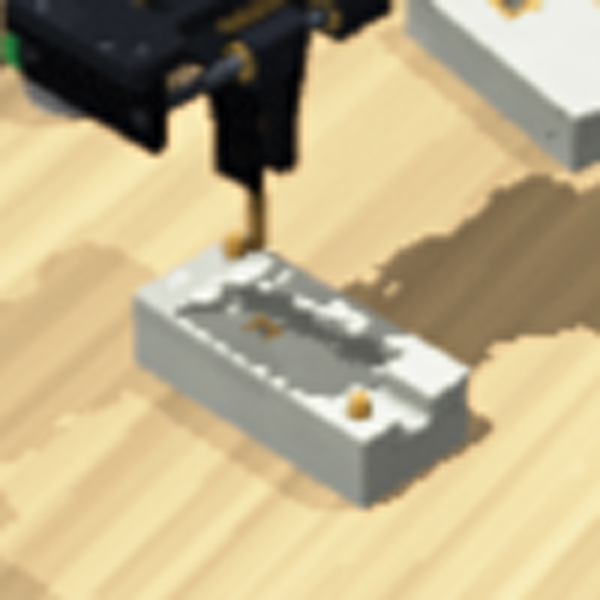

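```bash
cat > rel.py <<'E'
from h import *
def rel(w,T,yaw,px,z):
    y=np.deg2rad(yaw);X=np.array([np.cos(y),np.sin(y),0]);Y=np.array([np.sin(y),-np.cos(y),0])
    P=atz(w,*px,z);return P,np.array([(P-T)@X,(P-T)@Y])*1000
E
python3 - <<'E'
from rel import *
k=lambda x,y:(220+x/3.3,120+y/3.3)
w6,w7=load('w6'),load('w7')
for w in(w6,w7): print(w['world_from_camera'].round(4))
print(rel(w6,np.array([.5429,-.0011,.1663]),78.65,k(339,337),.024))
print(rel(w7,np.array([.5437,.0004,.0963]),78.72,k(330,411),.024))
T=np.array([.5437,.0004,.0963]);y=np.deg2rad(78.72);X=np.array([np.cos(y),np.sin(y),0]);Y=np.array([np.sin(y),-np.cos(y),0])
for vv in range(266,300,8):
    print(vv,[(lambda p:(np.array([p@X,p@Y,-p[2]])*1000).round(1).tolist())(bydepth(w7,u,vv)-T) for u in range(312,328,3)])
# pin edge columns per row
g=w7['p'].astype(int)
for vv in range(268,300,4):
    hsv=cv2.cvtColor(w7['p'][vv:vv+1,300:340],cv2.COLOR_RGB2HSV)[0];m=(hsv[:,1]>110)&(hsv[:,0]>10)&(hsv[:,0]<30)
    i=np.nonzero(m)[0]+300;print(vv,i.min(),i.max())
E
```

```text
[[ 1.993e-01 -9.462e-01 -2.548e-01  4.725e-01]
 [ 9.799e-01  1.923e-01  5.220e-02  1.360e-02]
 [-4.000e-04 -2.601e-01  9.656e-01  3.360e-01]
 [ 0.000e+00  0.000e+00  0.000e+00  1.000e+00]]
[[ 1.965e-01 -9.457e-01 -2.588e-01  4.728e-01]
 [ 9.805e-01  1.894e-01  5.250e-02  1.560e-02]
 [-6.000e-04 -2.641e-01  9.645e-01  2.660e-01]
 [ 0.000e+00  0.000e+00  0.000e+00  1.000e+00]]
(array([0.54186778, 0.00247767, 0.024     ]), array([ 3.3045619 , -1.71612208]))
(array([0.54181616, 0.00229041, 0.024     ]), array([ 1.48541119, -2.21721883]))
266 [[-3.7, 12.2, 71.8], [-1.2, -3.9, 25.8], [0.4, -4.8, 23.4], [1.9, -4.8, 23.2], [3.5, -3.9, 25.7], [6.0, 12.0, 71.2]]
274 [[-2.7, -2.3, 18.1], [-1.1, -4.3, 12.7], [0.4, -4.2, 12.9], [1.9, -5.2, 10.4], [3.4, -4.3, 12.8], [6.0, 15.9, 66.8]]
282 [[-2.5, -2.4, 6.9], [-1.0, -4.6, 1.4], [0.4, -5.1, 0.0], [1.8, -4.9, 0.5], [3.3, -3.7, 3.6], [4.8, -2.3, 7.2]]
290 [[-2.3, -2.7, -3.8], [-0.9, -4.5, -7.9], [0.5, -4.4, -7.7], [1.8, -4.3, -7.5], [3.1, -4.1, -7.0], [4.5, -2.7, -3.7]]
298 [[-2.1, -3.2, -13.6], [-0.8, -4.4, -16.3], [0.5, -4.5, -16.6], [1.8, -4.7, -17.1], [3.0, -3.9, -15.2], [4.4, -3.3, -14.0]]
268 313 325
272 312 325
276 312 326
280 311 325
284 311 333
288 311 327
292 311 327
296 311 327
```

>>> {"api": "play_rows", "payload": {"commands": [0.4, -1.4, 8, 0, 1, 0, 0, 10, 0, 1, 0, 0, 8, 0, 1, 0, 0, 4, 0, 1, 0, 0, 0, 0, 1]}}

```text
time_s: 10.8
eef_pos: [0.5407, 0.0013, 0.0639]
orientation: [-179.9, 0.0, 78.7]
force: [-1.2, 0.0, -1.1]
finger_gap: 0.082
```

>>> {"api": "play_rows", "payload": {"commands": [0, 0, 0, 0, 1, 0, 0, 0, 0, 1]}}

```text
time_s: 11.0
eef_pos: [0.542, 0.0011, 0.0656]
orientation: [180.0, -0.0, 78.7]
force: [-1.0, 0.4, 0.2]
finger_gap: 0.082
```

```bash
python3 shot.py wrist w8;python3 shot.py side s8; python3 - <<'E'
from h import *
a=cv2.resize(load('w8')['p'][200:300,260:380,::-1],(480,400),interpolation=2);b=cv2.resize(load('s8')['p'][190:270,275:339,::-1],(320,400),interpolation=2)
cv2.imwrite('pics/w8c.png',np.hstack([a,b]))
E
```

```text
11.05 [0.542  0.0011 0.0657] [179.95  -0.    78.72] [ 0.6 -0.7 -0. ] 0.080170231271628
11.1 [0.542  0.0011 0.0657] [ 1.7995e+02 -1.0000e-02  7.8720e+01] [-0.2  0.2 -1.2] 0.08250719864939698
```

View pics/w8c.png

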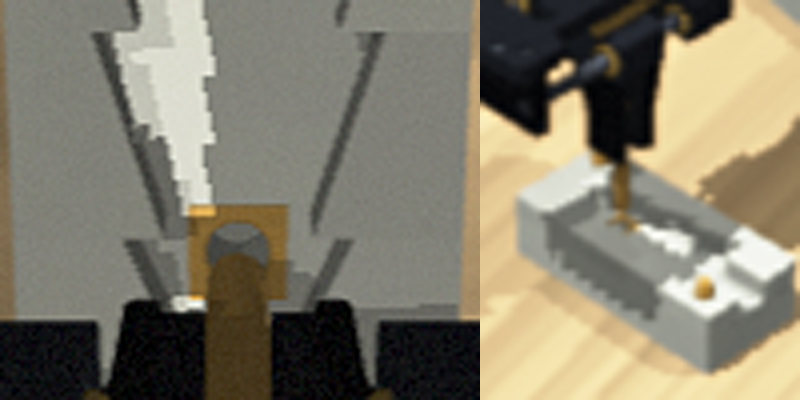

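```bash
python3 - <<'E'
from rel import *
w=load('w8');T=np.array([.542,.0011,.0657]);yw=78.72
print('hole',rel(w,T,yw,(260+238.5/4,200+252/4),.024))
y=np.deg2rad(yw);X=np.array([np.cos(y),np.sin(y),0]);Y=np.array([np.sin(y),-np.cos(y),0])
for vv in range(264,300,4):
    print(vv,[(lambda p:(np.array([p@X,p@Y,-p[2]])*1000).round(1).tolist())(bydepth(w,u,vv)-T) for u in (315,317,319,321,323)])
E
```

```text
hole (array([0.5418754 , 0.00235512, 0.024     ]), array([ 1.20649983, -0.36769693]))
264 [[-1.3, -3.8, 29.8], [-0.2, -4.7, 27.3], [0.9, -4.8, 27.0], [1.9, -4.9, 26.8], [3.0, -4.3, 28.4]]
268 [[-1.2, -4.1, 22.8], [-0.2, -4.6, 21.4], [0.9, -4.8, 20.8], [1.9, -4.7, 21.1], [2.9, -4.6, 21.3]]
272 [[-1.1, -4.6, 15.3], [-0.1, -4.6, 15.3], [0.9, -4.8, 14.7], [1.9, -5.1, 14.0], [2.9, -4.4, 15.9]]
276 [[1.1, -72.4, -169.6], [-0.1, -4.1, 10.9], [0.9, -5.0, 8.7], [1.9, -4.6, 9.7], [2.8, -4.5, 10.0]]
280 [[-1.0, -4.0, 5.9], [-0.1, -5.1, 3.0], [0.9, -4.8, 3.8], [1.8, -4.9, 3.5], [2.8, -4.5, 4.7]]
284 [[-1.0, -4.4, -0.3], [-0.0, -5.1, -2.0], [0.9, -5.5, -3.0], [1.8, -5.1, -2.0], [2.7, -4.8, -1.3]]
288 [[-0.9, -4.7, -5.8], [-0.0, -4.7, -5.7], [0.9, -4.6, -5.6], [1.8, -5.1, -6.7], [2.7, -4.4, -5.1]]
292 [[-0.9, -4.4, -9.5], [0.0, -4.6, -10.2], [0.9, -4.4, -9.6], [1.8, -4.8, -10.5], [2.7, -4.4, -9.6]]
296 [[-0.8, -4.3, -13.8], [0.1, -5.1, -15.6], [0.9, -4.3, -13.8], [1.8, -4.7, -14.7], [2.6, -4.4, -14.0]]
```

>>> {"api": "play_rows", "payload": {"commands": [0.2, 0.4, 3, 0, 1, 0, 0, 3, 0, 1, 0, 0, 3, 0, 1, 0, 0, 2, 0, 1, 0, 0, 0, 0, 1]}}

```text
time_s: 11.6
eef_pos: [0.5416, 0.0014, 0.0537]
orientation: [-179.9, 0.0, 78.7]
force: [-0.7, 0.3, 0.7]
finger_gap: 0.079
```

>>> {"api": "play_rows", "payload": {"commands": [0, 0, 2, 0, 1, 0, 0, 2, 0, 1, 0, 0, 0, 0, 1, 0, 0, 0, 0, 1]}}

```text
time_s: 12.0
eef_pos: [0.542, 0.0013, 0.0502]
orientation: [-180.0, 0.0, 78.7]
force: [0.2, 0.1, -0.1]
finger_gap: 0.082
```

>>> {"api": "play_rows", "payload": {"commands": [0, 0, 3, 0, 1, 0, 0, 3, 0, 1, 0, 0, 2, 0, 1, 0, 0, 0, 0, 1, 0, 0, 0, 0, 1]}}

```text
time_s: 12.5
eef_pos: [0.5419, 0.0013, 0.0421]
orientation: [-180.0, 0.0, 78.7]
force: [0.0, -0.1, -0.1]
finger_gap: 0.084
```

>>> {"api": "play_rows", "payload": {"commands": [0, 0, 1, 0, 1, 0, 0, 1, 0, 1, 0, 0, 0, 0, 1, 0, 0, 0, 0, 1]}}

```text
time_s: 12.9
eef_pos: [0.542, 0.0013, 0.0402]
orientation: [-180.0, 0.0, 78.7]
force: [0.6, -0.1, 0.2]
finger_gap: 0.081
```

>>> {"api": "play_rows", "payload": {"commands": [0, 0, 1, 0, 1, 0, 0, 0.5, 0, 1, 0, 0, 0, 0, 1, 0, 0, 0, 0, 1]}}

```text
time_s: 13.3
eef_pos: [0.5425, 0.0012, 0.0393]
orientation: [179.9, -0.0, 78.7]
force: [-0.2, -0.1, 5.0]
finger_gap: 0.08
```

>>> {"api": "play_rows", "payload": {"commands": [0, 0, 0.5, 0, 1, 0, 0, 0, 0, 1, 0, 0, 0, 0, 1]}}

```text
time_s: 13.6
eef_pos: [0.5428, 0.0012, 0.0391]
orientation: [179.9, -0.0, 78.7]
force: [-0.5, -0.5, 7.1]
finger_gap: 0.087
```

The pin bottomed at the predicted depth with 5–7 N. Releasing it.

>>> {"api": "play_rows", "payload": {"commands": [0, 0, -0.8, 0, 1, 0, 0, 0, 0, 0.85, 0, 0, 0, 0, 0.6, 0, 0, 0, 0, 0.6, 0, 0, 0, 0, 0.6]}}

```text
time_s: 14.1
eef_pos: [0.5417, 0.0014, 0.0387]
orientation: [-180.0, 0.0, 78.7]
force: [0.2, 0.0, -0.6]
finger_gap: 0.334
```

>>> {"api": "play_rows", "payload": {"commands": [0, 0, -5, 0, 0.6, 0, 0, -15, 0, 0.6, 0, 0, -25, 0, 0.6, 0, 0, -30, 0, 0.6, 0, 0, -30, 0, 0.5]}}

```text
time_s: 14.6
eef_pos: [0.5421, 0.0013, 0.1463]
orientation: [180.0, -0.0, 78.7]
force: [-0.1, 0.4, -0.6]
finger_gap: 0.434
```

>>> {"api": "play_rows", "payload": {"commands": [0, 0, -30, 0, 0, 0, 0, -15, 0, 0, 0, 0, 0, 0, 0]}}

```text
time_s: 14.9
eef_pos: [0.544, 0.0011, 0.1926]
orientation: [179.6, -0.0, 78.7]
force: [-0.1, 0.2, -0.6]
finger_gap: 0.679
```

```bash
python3 shot.py wrist w9;python3 shot.py side s9; python3 - <<'E'
from h import *
a=cv2.resize(load('w9')['p'][120:280,230:390,::-1],(400,400),interpolation=2);b=cv2.resize(load('s9')['p'][190:270,270:350,::-1],(400,400),interpolation=2)
cv2.imwrite('pics/w9c.png',np.hstack([a,b]))
E
python3 plan.py 0.555 -0.245 0.20 66.6 10 0
```

```text
14.95 [0.5427 0.0012 0.1902] [ 1.7985e+02 -1.0000e-02  7.8730e+01] [-0.1  0.8 -0.9] 0.7244328513287528
15.0 [0.5417 0.0014 0.1885] [-179.97    0.     78.73] [-0.1 -1.  -1.1] 0.7673993770820187
t 15.0 p [541.7   1.4 188.5] o [-179.97    0.     78.73] F [-0.1 -1.  -1.1] gap 0.767
[-23.9, 6.1, -1.1, 0.021, 0.0, -23.8, 6.6, -1.2, 0.021, 0.0, -23.6, 7.2, -1.1, 0.021, 0.0, -23.5, 7.6, -1.2, 0.022, 0.0, -23.3, 8.1, -1.1, 0.021, 0.0]
[-23.1, 8.6, -1.2, 0.021, 0.0, -22.9, 9.1, -1.1, 0.021, 0.0, -22.7, 9.6, -1.2, 0.021, 0.0, -22.6, 10.1, -1.1, 0.021, 0.0, -22.3, 10.5, -1.2, 0.022, 0.0]
```

View pics/w9c.png

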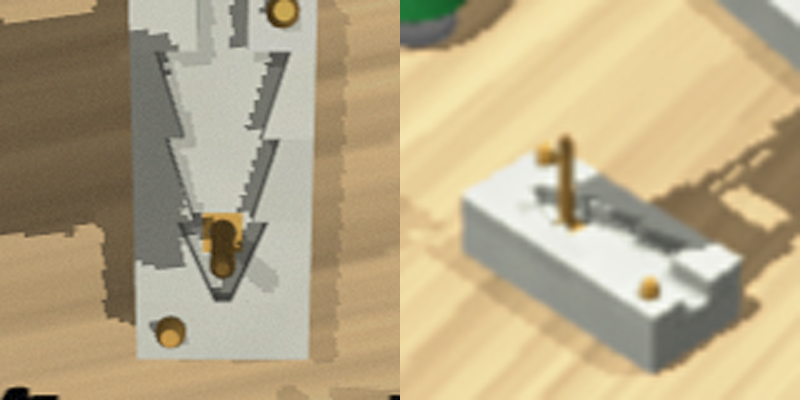

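>>> {"api": "play_rows", "payload": {"commands": [-24, 6, 0, 0.021, 0, -24, 7, 0, 0.021, 0, -24, 7, 0, 0.021, 0, -23, 8, 0, 0.021, 0, -23, 8, 0, 0.021, 0]}}

```text
time_s: 15.5
eef_pos: [0.5477, -0.1224, 0.1863]
orientation: [-179.8, -0.0, 72.7]
force: [0.5, -0.4, -0.2]
finger_gap: 0.997
```

>>> {"api": "play_rows", "payload": {"commands": [-23, 9, 0, 0.021, 0, -23, 9, 0, 0.021, 0, -23, 10, 0, 0.021, 0, -23, 10, 0, 0.021, 0, -22, 11, 0, 0.021, 0]}}

```text
time_s: 16.0
eef_pos: [0.5555, -0.2462, 0.1861]
orientation: [-179.7, -0.0, 66.6]
force: [0.5, 0.3, -0.3]
finger_gap: 1.005
```

>>> {"api": "play_rows", "payload": {"commands": [0, 0, 0, 0, 0, 0, 0, 0, 0, 0, 0, 0, 0, 0, 0]}}

```text
time_s: 16.3
eef_pos: [0.5562, -0.2446, 0.1876]
orientation: [-179.9, -0.0, 66.7]
force: [0.6, 0.3, 0.3]
finger_gap: 0.999
```

```bash
python3 shot.py wrist w10; python3 - <<'E'
from rel import *
w=load('w9');T=np.array([.5427,.0012,.1902]);k=lambda x,y:(230+x/2.5,120+y/2.5)
d1=atz(w,*k(171,338),.045);d2=atz(w,*k(285,9),.045);print(d1,d2)
v=(d1-d2)[:2];a=np.arctan2(v[1],v[0])-np.arctan2(-37,107);print(np.hypot(*v),np.degrees(a))
R=np.array([[np.cos(a),-np.sin(a)],[np.sin(a),np.cos(a)]])
print('centers',d1[:2]-R@[.0545,-.018],d2[:2]-R@[-.0525,.019],'pin top',atz(w,*k(222,268),.078),'hole from dowel',d1[:2]-R@[.0325,-.018])
E
```

```text
16.35 [ 0.5564 -0.2446  0.188 ] [-1.799e+02 -3.000e-02  6.675e+01] [0.4 0.7 0.1] 0.9967790014235938
[ 0.56979604 -0.02119608  0.045     ] [0.47170957 0.03614974 0.045     ]
0.11361996958070776 -11.237402827223125
centers [0.51984865 0.0070795 ] [0.51950043 0.00728308] pin top [0.54115513 0.00228393 0.078     ] hole from dowel [0.54142687 0.00279226]
```

View pics/w10.png

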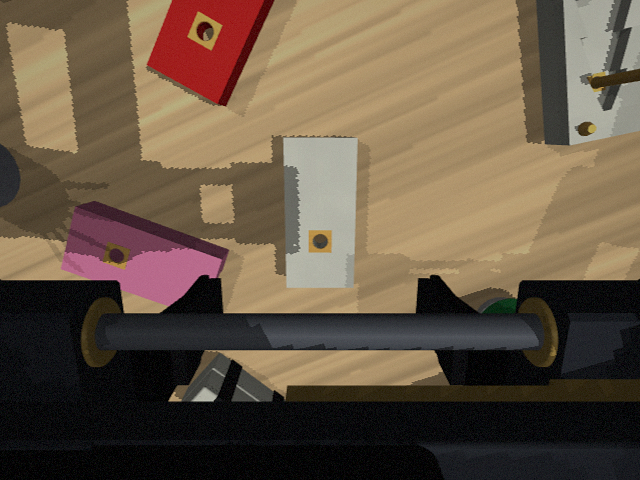

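```bash
python3 - <<'E'
from rel import *
w=load('w10');T=np.array([.5564,-.2446,.188]);yw=66.73
crop(w,270,120,370,300,'pics/w10c.png',3.3)
g=cv2.cvtColor(w['p'],cv2.COLOR_RGB2HSV).astype(int)
m=np.zeros((480,640),np.uint8)
for v in range(125,300):
    for u in range(270,372):
        p=bydepth(w,u,v)
        if .022<p[2]<.04: m[v,u]=1
n,l,st,c=cv2.connectedComponentsWithStats(m);i=1+np.argmax(st[1:,4])
vs,us=np.nonzero(l==i)
P=np.array([atz(w,u,v,.03)[:2] for u,v in zip(us,vs)])
r=cv2.minAreaRect((P*1000).astype(np.float32));print(r)
cs=cv2.boxPoints(r)
print('plate',rel(w,T,yw,(320,241),.03))
y=np.deg2rad(yw);X=np.array([np.cos(y),np.sin(y)]);Y=np.array([np.sin(y),-np.cos(y)])
C=np.array(r[0])/1000-T[:2];print('centre tool',C@X*1000,C@Y*1000)
print('corners tool',[(((np.array(q)/1000-T[:2])@X*1000).round(1),((np.array(q)/1000-T[:2])@Y*1000).round(1)) for q in cs])
E
```

```text
((553.2544555664062, -241.50698852539062), (60.16845703125, 130.2638397216797), 66.56014251708984)
plate (array([ 0.57366289, -0.25046115,  0.03      ]), array([ 1.4355926 , 18.17413849]))
centre tool 1.5987122924414539 -4.111604160394618
corners tool [(np.float64(-28.3), np.float64(-69.3)), (np.float64(-28.7), np.float64(60.9)), (np.float64(31.5), np.float64(61.1)), (np.float64(31.9), np.float64(-69.2))]
```

View pics/w10c.png

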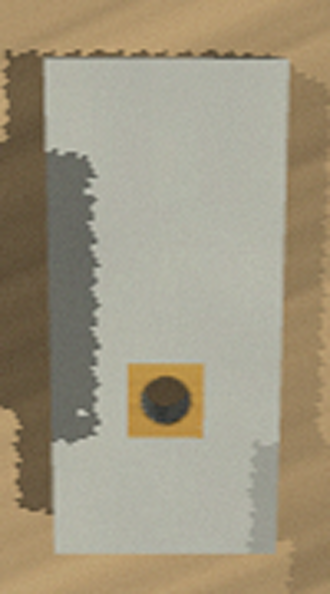

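>>> {"api": "play_rows", "payload": {"commands": [1, -3, 25, 0.003, 0, 0, 0, 35, 0, 0, 0, 0, 35, 0, 0, 0, 0, 30, 0, 0, 0, 0, 20, 0, 0]}}

```text
time_s: 16.85
eef_pos: [0.5532, -0.2417, 0.0413]
orientation: [-179.8, -0.0, 66.6]
force: [0.1, 0.1, 0.1]
finger_gap: 1.001
```

>>> {"api": "play_rows", "payload": {"commands": [0, 0, 10, 0, 0, 0, 0, 8, 0, 0, 0, 0, 5, 0, 0, 0, 0, 0, 0, 0, 0, 0, 0, 0, 0]}}

```text
time_s: 17.35
eef_pos: [0.5552, -0.2441, 0.0221]
orientation: [179.9, 0.0, 66.5]
force: [0.6, 0.8, -0.1]
finger_gap: 1.001
```

```bash
python3 shot.py wrist w11;python3 shot.py side s11; python3 - <<'E'
from h import *
a=cv2.resize(load('w11')['p'][80:320,190:450,::-1],(433,400),interpolation=2);b=cv2.resize(load('s11')['p'][130:230,310:400,::-1],(360,400),interpolation=2)
cv2.imwrite('pics/w11c.png',np.hstack([a,b]))
E
```

```text
17.4 [ 0.5553 -0.2441  0.0222] [1.7989e+02 1.0000e-02 6.6520e+01] [ 0.5  0.2 -0.5] 1.001582311582384
17.45 [ 0.5552 -0.2442  0.0222] [1.799e+02 1.000e-02 6.652e+01] [ 0.3 -0.8  0.2] 1.0020645832327884
```

View pics/w11c.png

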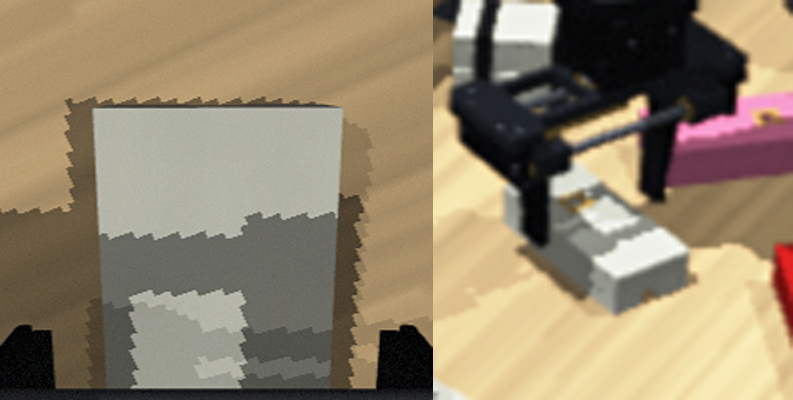

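>>> {"api": "play_rows", "payload": {"commands": [0, -2, 6, 0, 0, 0, 0, 7, 0, 0, 0, 0, 5, 0, 0, 0, 0, 3, 0, 0, 0, 0, 0, 0, 0]}}

```text
time_s: 17.95
eef_pos: [0.5521, -0.2426, -0.0009]
orientation: [-179.9, -0.0, 66.5]
force: [-0.1, -0.1, 0.3]
finger_gap: 0.999
```

>>> {"api": "play_rows", "payload": {"commands": [0, 0, 0, 0, 0.15, 0, 0, 0, 0, 0.2, 0, 0, 0, 0, 0.24, 0, 0, 0, 0, 0.26, 0, 0, 0, 0, 0.28], "grip_force": 6}}

```text
time_s: 18.45
eef_pos: [0.5527, -0.243, 0.0002]
orientation: [180.0, 0.0, 66.5]
force: [-0.9, -0.2, 0.1]
finger_gap: 0.741
```

>>> {"api": "play_rows", "payload": {"commands": [0, 0, 0, 0, 0.32, 0, 0, 0, 0, 0.36, 0, 0, 0, 0, 0.5, 0, 0, 0, 0, 0.5, 0, 0, 0, 0, 0.5], "grip_force": 6}}

```text
time_s: 18.95
eef_pos: [0.5527, -0.2428, 0.0001]
orientation: [180.0, -0.0, 66.5]
force: [0.5, 1.2, 1.1]
finger_gap: 0.691
```

>>> {"api": "play_rows", "payload": {"commands": [0, 0, 0, 0, 0.6, 0, 0, 0, 0, 0.6, 0, 0, 0, 0, 0.6], "grip_force": 40}}

```text
time_s: 19.25
eef_pos: [0.5527, -0.2428, 0.0001]
orientation: [180.0, -0.0, 66.5]
force: [0.0, 0.9, 1.5]
finger_gap: 0.688
```

>>> {"api": "play_rows", "payload": {"commands": [0, 0, -3, 0, 0.6, 0, 0, -8, 0, 0.6, 0, 0, -12, 0, 0.6, 0, 0, -15, 0, 0.6, 0, 0, -20, 0, 0.6]}}

```text
time_s: 19.75
eef_pos: [0.5523, -0.2428, 0.059]
orientation: [-180.0, 0.0, 66.5]
force: [-0.1, -0.6, -3.2]
finger_gap: 0.687
```

>>> {"api": "play_rows", "payload": {"commands": [0, 0, -25, 0, 0.6, 0, 0, -25, 0, 0.6, 0, 0, -25, 0, 0.6, 0, 0, -12, 0, 0.6, 0, 0, -5, 0, 0.6]}}

```text
time_s: 20.25
eef_pos: [0.5537, -0.2436, 0.1527]
orientation: [179.8, 0.0, 66.5]
force: [0.1, -0.7, -2.3]
finger_gap: 0.687
```

```bash
python3 shot.py side s12; python3 - <<'E'
from h import *
crop(load('s12'),290,90,430,210,'pics/s12c.png',5)
E
python3 plan.py 0.519 0.0055 0.15 78.6 10 0.6
```

```text
20.3 [ 0.5534 -0.2434  0.1521] [1.7984e+02 2.0000e-02 6.6520e+01] [ 0.6 -0.8 -2. ] 0.6877906789896177
t 20.3 p [ 553.4 -243.4  152.1] o [1.7984e+02 2.0000e-02 6.6520e+01] F [ 0.6 -0.8 -2. ] gap 0.688
[21.5, -13.1, 0.2, -0.021, 0.6, 21.7, -12.6, 0.2, -0.021, 0.6, 22.0, -12.1, 0.2, -0.021, 0.6, 22.2, -11.7, 0.3, -0.021, 0.6, 22.5, -11.3, 0.2, -0.021, 0.6]
[22.7, -10.7, 0.2, -0.021, 0.6, 22.9, -10.3, 0.2, -0.022, 0.6, 23.2, -9.7, 0.2, -0.021, 0.6, 23.3, -9.3, 0.2, -0.021, 0.6, 23.5, -8.8, 0.2, -0.021, 0.6]
```

View pics/s12c.png

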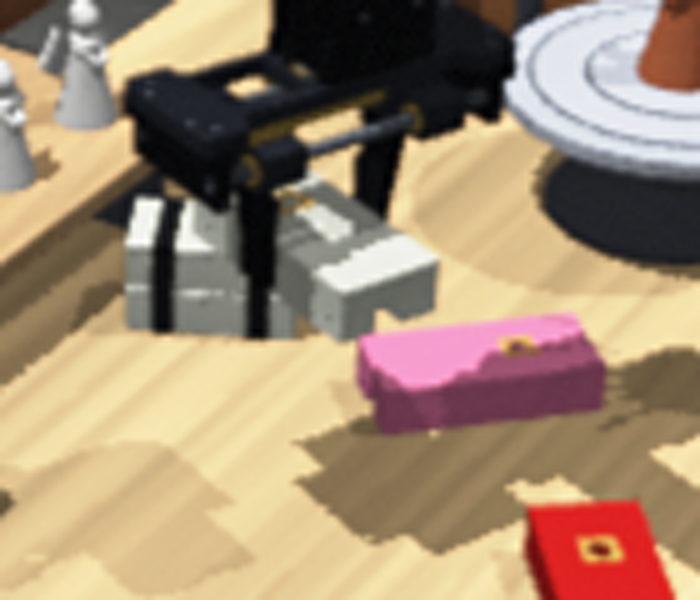

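>>> {"api": "play_rows", "payload": {"commands": [21, -13, 0, -0.021, 0.6, 22, -13, 0, -0.021, 0.6, 22, -12, 0, -0.021, 0.6, 22, -12, 0, -0.021, 0.6, 23, -11, 0, -0.021, 0.6]}}

```text
time_s: 20.8
eef_pos: [0.5339, -0.117, 0.1484]
orientation: [-179.8, -0.0, 72.6]
force: [1.1, 0.0, -3.5]
finger_gap: 0.683
```

>>> {"api": "play_rows", "payload": {"commands": [23, -11, 0, -0.021, 0.6, 23, -10, 0, -0.021, 0.6, 23, -10, 0, -0.021, 0.6, 23, -9, 0, -0.021, 0.6, 24, -9, 0, -0.021, 0.6]}}

```text
time_s: 21.3
eef_pos: [0.5168, 0.0076, 0.1485]
orientation: [-179.8, 0.0, 78.6]
force: [0.1, 0.3, -3.3]
finger_gap: 0.691
```

>>> {"api": "play_rows", "payload": {"commands": [0, 0, 0, 0, 0.6, 0, 0, 0, 0, 0.6, 0, 0, 0, 0, 0.6, 0, 0, 0, 0, 0.6]}}

```text
time_s: 21.7
eef_pos: [0.518, 0.0057, 0.1497]
orientation: [-180.0, 0.0, 78.5]
force: [-0.1, 0.3, -2.9]
finger_gap: 0.685
```

```bash
python3 shot.py wrist w13;python3 shot.py side s13; python3 - <<'E'
from h import *
a=cv2.resize(load('w13')['p'][0:300,150:480,::-1],(440,400),interpolation=2);b=cv2.resize(load('s13')['p'][140:270,240:357,::-1],(360,400),interpolation=2)
cv2.imwrite('pics/w13c.png',np.hstack([a,b]))
E
```

```text
21.75 [0.5181 0.0057 0.1498] [-1.7998e+02  1.0000e-02  7.8470e+01] [ 0.  -0.4 -2.4] 0.6846783589390943
21.8 [0.5181 0.0058 0.1499] [-1.7999e+02  1.0000e-02  7.8480e+01] [-0.8  0.1 -2.7] 0.690469878287771
```

View pics/w13c.png

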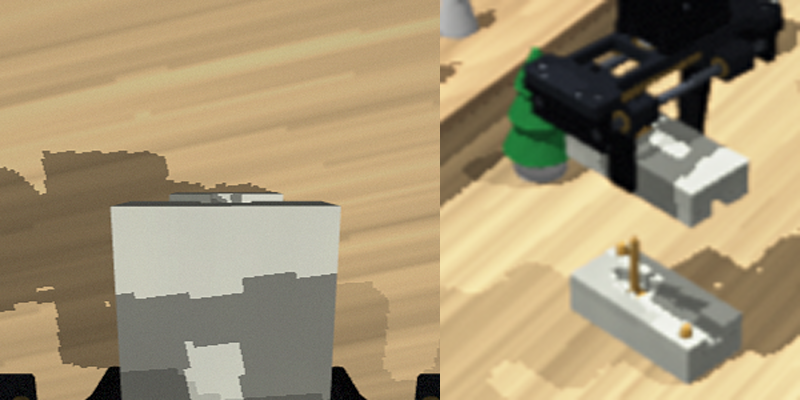

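```bash
python3 - <<'E'
from rel import *
w=load('w13');T=np.array([.5181,.0057,.1498]);yw=78.47
y=np.deg2rad(yw);X=np.array([np.cos(y),np.sin(y),0]);Y=np.array([np.sin(y),-np.cos(y),0])
pts=[];pix=[]
for v in range(140,300,2):
    for u in range(225,412,2):
        p=bydepth(w,u,v)-T
        q=np.array([p@X,p@Y,p[2]])*1000
        if 20<q[2]<40 and abs(q[0])<45: pts.append(q);pix.append((u,v))
pts=np.array(pts)
A=np.c_[pts[:,:2],np.ones(len(pts))]
in_=np.abs(pts[:,2]-np.median(pts[:,2]))<5
co=np.linalg.lstsq(A[in_],pts[in_,2],rcond=None)[0];print('plane slope x,y, z0',co,len(pts), pts.min(0),pts.max(0))
m=np.zeros((480,640),np.uint8)
gray=cv2.cvtColor(w['p'],cv2.COLOR_RGB2GRAY).astype(float)
# subpixel edges by saturation? use HSV saturation (wood high, plaster low)
S=cv2.GaussianBlur(cv2.cvtColor(w['p'],cv2.COLOR_RGB2HSV)[...,1].astype(np.float32),(3,3),0)
L=[];Rr=[]
for v in range(165,265,5):
    r=S[v]
    l=[u for u in range(225,250) if r[u]>60 and r[u+1]<=60]
    q=[u for u in range(385,412) if r[u]<=60 and r[u+1]>60]
    if l and q:
        zt=.18
        a=rel(w,T,yw,(l[-1]+ (r[l[-1]]-60)/(r[l[-1]]-r[l[-1]+1]),v),zt)[1];b=rel(w,T,yw,(q[0]+(60-r[q[0]])/(r[q[0]+1]-r[q[0]]),v),zt)[1];L.append(a);Rr.append(b)
L=np.array(L);Rr=np.array(Rr)
pl=np.polyfit(L[:,1],L[:,0],1);pr=np.polyfit(Rr[:,1],Rr[:,0],1);print('L',pl,'R',pr,'angle deg',np.degrees(np.arctan([pl[0],pr[0]])),'width',np.polyval(pr,-30)-np.polyval(pl,-30),'mid at y=0',(pl[1]+pr[1])/2,'at -60',(np.polyval(pl,-60)+np.polyval(pr,-60))/2)
for u in (260,290,320,350,380):
    print(u,[ (v,S[v,u].round(),gray[v,u]) for v in range(148,162,2)])
for v in(154,155,156): print(rel(w,T,yw,(320,v),.18)[1],rel(w,T,yw,(320,v),.15)[1])
E
```

```text
plane slope x,y, z0 [-1.30559970e-03 -2.20209551e-03  3.07267874e+01] 6078 [-37.43892577 -65.02640099  20.1243117 ] [38.23465693 -9.67330424 33.14173242]
L [ 3.30409940e-03 -2.92496666e+01] R [-2.84181385e-03  3.08874120e+01] angle deg [ 0.18931026 -0.1628235 ] width 60.321456006370695 mid at y=0 0.8188726715998911 at -60 0.8050041051017676
260 [(148, np.float32(99.0), np.float64(98.0)), (150, np.float32(73.0), np.float64(97.0)), (152, np.float32(18.0), np.float64(68.0)), (154, np.float32(18.0), np.float64(91.0)), (156, np.float32(19.0), np.float64(198.0)), (158, np.float32(19.0), np.float64(197.0)), (160, np.float32(18.0), np.float64(197.0))]
290 [(148, np.float32(22.0), np.float64(121.0)), (150, np.float32(22.0), np.float64(114.0)), (152, np.float32(15.0), np.float64(73.0)), (154, np.float32(18.0), np.float64(93.0)), (156, np.float32(17.0), np.float64(196.0)), (158, np.float32(18.0), np.float64(195.0)), (160, np.float32(17.0), np.float64(193.0))]
320 [(148, np.float32(18.0), np.float64(198.0)), (150, np.float32(18.0), np.float64(163.0)), (152, np.float32(16.0), np.float64(75.0)), (
[... 265 characters left out ...]
, (152, np.float32(20.0), np.float64(65.0)), (154, np.float32(18.0), np.float64(130.0)), (156, np.float32(17.0), np.float64(197.0)), (158, np.float32(18.0), np.float64(197.0)), (160, np.float32(18.0), np.float64(193.0))]
380 [(148, np.float32(97.0), np.float64(167.0)), (150, np.float32(76.0), np.float64(149.0)), (152, np.float32(18.0), np.float64(71.0)), (154, np.float32(19.0), np.float64(130.0)), (156, np.float32(18.0), np.float64(196.0)), (158, np.float32(18.0), np.float64(200.0)), (160, np.float32(19.0), np.float64(193.0))]
[  1.26496808 -64.9644879 ] [  1.30474427 -63.40337309]
[  1.26492353 -64.62270651] [  1.30469014 -62.98810337]
[  1.26487892 -64.28047709] [  1.30463594 -62.57228926]
```

```bash
python3 - <<'E'
from h import *
crop(load('w13'),220,140,420,190,'pics/w13d.png',4)
E
```

View pics/w13d.png

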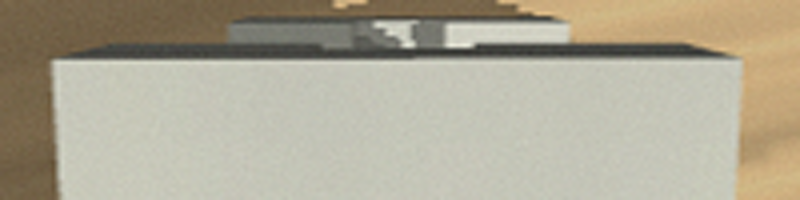

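>>> {"api": "play_rows", "payload": {"commands": [0.5, 1.3, 10, -0.003, 0.6, 0, 0, 20, 0, 0.6, 0, 0, 20, 0, 0.6, 0, 0, 7, 0, 0.6, 0, 0, 3, 0, 0.6]}}

```text
time_s: 22.3
eef_pos: [0.5185, 0.0067, 0.0887]
orientation: [-179.9, 0.0, 78.7]
force: [0.4, 0.3, -2.4]
finger_gap: 0.692
```

>>> {"api": "play_rows", "payload": {"commands": [0, 0, 0, 0, 0.6, 0, 0, 0, 0, 0.6, 0, 0, 0, 0, 0.6, 0, 0, 0, 0, 0.6]}}

```text
time_s: 22.7
eef_pos: [0.52, 0.0067, 0.0908]
orientation: [179.9, -0.0, 78.7]
force: [0.3, -0.1, -2.6]
finger_gap: 0.682
```

```bash
python3 shot.py side s14; python3 - <<'E'
from h import *
crop(load('s14'),260,180,360,280,'pics/s14c.png',6)
E
```

```text
22.75 [0.5199 0.0067 0.0907] [179.93  -0.    78.73] [ 0.3 -0.2 -2.8] 0.6873483477328348
```

View pics/s14c.png

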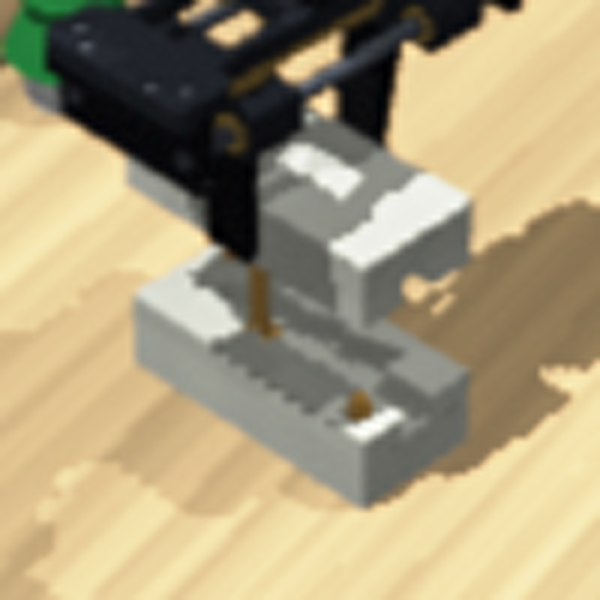

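>>> {"api": "play_rows", "payload": {"commands": [-0.6, -0.3, 4, 0, 0.6, 0, 0, 6, 0, 0.6, 0, 0, 6, 0, 0.6, 0, 0, 4, 0, 0.6, 0, 0, 0, 0, 0.6]}}

```text
time_s: 23.25
eef_pos: [0.5181, 0.0063, 0.0689]
orientation: [-179.9, 0.0, 78.7]
force: [-0.1, 0.9, -3.8]
finger_gap: 0.689
```

>>> {"api": "play_rows", "payload": {"commands": [0, 0, 2, 0, 0.6, 0, 0, 2, 0, 0.6, 0, 0, 2, 0, 0.6, 0, 0, 2, 0, 0.6, 0, 0, 2, 0, 0.6]}}

```text
time_s: 23.75
eef_pos: [0.5191, 0.0063, 0.06]
orientation: [180.0, -0.0, 78.7]
force: [0.4, 0.2, -2.7]
finger_gap: 0.686
```

>>> {"api": "play_rows", "payload": {"commands": [0, 0, 2, 0, 0.6, 0, 0, 2, 0, 0.6, 0, 0, 2, 0, 0.6, 0, 0, 0, 0, 0.6, 0, 0, 0, 0, 0.6]}}

```text
time_s: 24.25
eef_pos: [0.519, 0.0062, 0.054]
orientation: [-180.0, 0.0, 78.7]
force: [-0.8, 0.5, -3.0]
finger_gap: 0.683
```

```bash
python3 shot.py side s15;python3 shot.py wrist w15; python3 - <<'E'
from h import *
a=cv2.resize(load('w15')['p'][120:320,190:450,::-1],(433,333),interpolation=2);b=cv2.resize(load('s15')['p'][190:280,260:350,::-1],(333,333),interpolation=2)
cv2.imwrite('pics/w15c.png',np.hstack([a,b]))
E
```

```text
24.3 [0.5191 0.0062 0.0541] [179.99  -0.    78.72] [ 1.1 -0.6 -2.6] 0.6826002353903778
24.35 [0.5191 0.0062 0.0542] [179.99  -0.    78.72] [ 0.4 -0.7 -2.7] 0.6876188232508397
```

View pics/w15c.png

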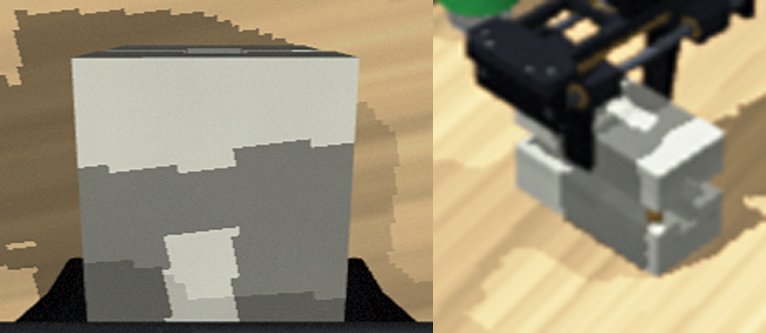

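>>> {"api": "play_rows", "payload": {"commands": [0, 0, 2, 0, 0.6, 0, 0, 2, 0, 0.6, 0, 0, 2, 0, 0.6, 0, 0, 2, 0, 0.6, 0, 0, 0, 0, 0.6]}}

```text
time_s: 24.85
eef_pos: [0.5187, 0.0063, 0.0456]
orientation: [-180.0, 0.0, 78.7]
force: [0.3, -0.0, -2.1]
finger_gap: 0.687
```

>>> {"api": "play_rows", "payload": {"commands": [0, 0, 1, 0, 0.6, 0, 0, 1, 0, 0.6, 0, 0, 1, 0, 0.6, 0, 0, 1, 0, 0.6, 0, 0, 0, 0, 0.6]}}

```text
time_s: 25.35
eef_pos: [0.5189, 0.0063, 0.0419]
orientation: [-180.0, -0.0, 78.7]
force: [0.4, 0.4, -2.3]
finger_gap: 0.688
```

>>> {"api": "play_rows", "payload": {"commands": [0, 0, 1, 0, 0.6, 0, 0, 1, 0, 0.6, 0, 0, 1, 0, 0.6, 0, 0, 0, 0, 0.6, 0, 0, 0, 0, 0.6]}}

```text
time_s: 25.85
eef_pos: [0.519, 0.0063, 0.039]
orientation: [-180.0, -0.0, 78.7]
force: [-0.5, -0.3, -2.8]
finger_gap: 0.686
```

>>> {"api": "play_rows", "payload": {"commands": [0, 0, 0.7, 0, 0.6, 0, 0, 0.7, 0, 0.6, 0, 0, 0.6, 0, 0.6, 0, 0, 0, 0, 0.6, 0, 0, 0, 0, 0.6]}}

```text
time_s: 26.35
eef_pos: [0.519, 0.0062, 0.037]
orientation: [-180.0, -0.0, 78.7]
force: [0.5, 0.2, -2.0]
finger_gap: 0.687
```

>>> {"api": "play_rows", "payload": {"commands": [0, 0, 0.5, 0, 0.6, 0, 0, 0.5, 0, 0.6, 0, 0, 0, 0, 0.6, 0, 0, 0, 0, 0.6]}}

```text
time_s: 26.75
eef_pos: [0.5191, 0.0062, 0.0361]
orientation: [180.0, -0.0, 78.7]
force: [0.3, 0.5, -2.5]
finger_gap: 0.686
```

>>> {"api": "play_rows", "payload": {"commands": [0, 0, 0.5, 0, 0.6, 0, 0, 0, 0, 0.6, 0, 0, 0, 0, 0.6]}}

```text
time_s: 27.05
eef_pos: [0.5191, 0.0062, 0.0361]
orientation: [180.0, 0.0, 78.7]
force: [-3.9, 0.8, 4.7]
finger_gap: 0.687
```

>>> {"api": "play_rows", "payload": {"commands": [0, 0, 0.5, 0, 0.6, 0, 0, 0, 0, 0.6, 0, 0, 0, 0, 0.6]}}

```text
time_s: 27.35
eef_pos: [0.5191, 0.0062, 0.0361]
orientation: [-180.0, 0.0, 78.7]
force: [-5.8, 0.0, 10.1]
finger_gap: 0.692
```

>>> {"api": "play_rows", "payload": {"commands": [0, -0.3, 0.2, 0, 0.6, 0, 0, 0, 0, 0.6, 0, 0, 0, 0, 0.6, 0, 0, 0, 0, 0.6]}}

```text
time_s: 27.75
eef_pos: [0.5191, 0.0062, 0.0361]
orientation: [180.0, 0.0, 78.7]
force: [-5.1, 0.4, 9.8]
finger_gap: 0.687
```

```bash
python3 shot.py side s16;python3 shot.py wrist w16;python3 shot.py top t16; python3 - <<'E'
from h import *
from cell import arm
for i in range(3):
    s=arm.read_state();print(s['force'].round(2),s['ft_torque'].round(2))
a=cv2.resize(load('w16')['p'][120:320,190:450,::-1],(433,333),interpolation=2);b=cv2.resize(load('s16')['p'][190:280,260:350,::-1],(333,333),interpolation=2)
cv2.imwrite('pics/w16c.png',np.hstack([a,b]))
E
```

```text
27.8 [0.5191 0.0062 0.036 ] [179.97   0.    78.73] [-6.2  0.1 10.7] 0.6875313195454479
27.85 [0.5191 0.0062 0.0361] [179.97   0.    78.73] [-5.2  0.3 11.1] 0.6863208382618461
27.9 [0.5191 0.0062 0.0361] [179.97   0.    78.73] [-5.  -0.8 10.2] 0.6832400830915918
[-5.03 -0.79 10.24] [ 0.2   0.76 -0.02]
[-5.03 -0.79 10.24] [ 0.2   0.76 -0.02]
[-5.03 -0.79 10.24] [ 0.2   0.76 -0.02]
```

View pics/w16c.png

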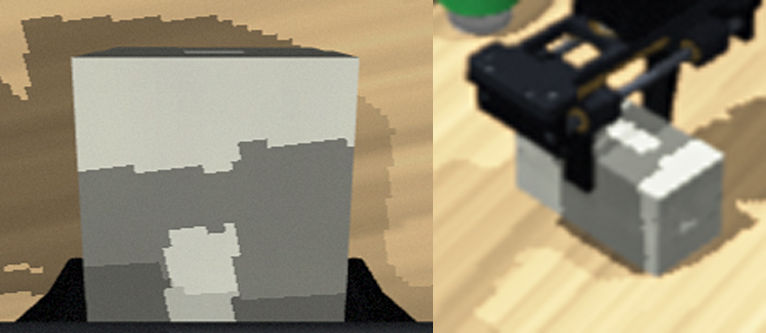

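View pics/s16.png

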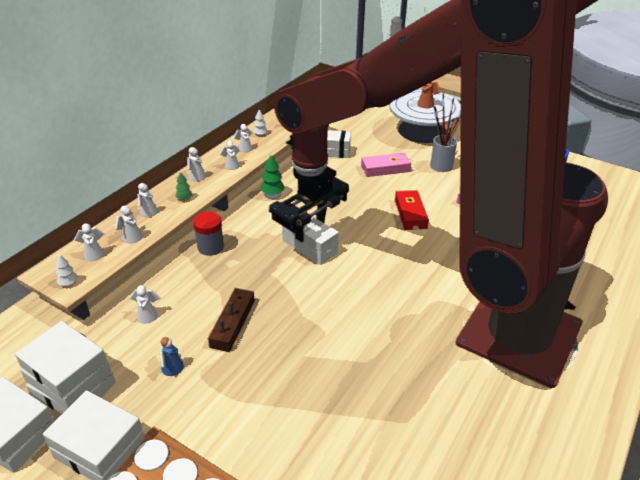

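>>> {"api": "play_rows", "payload": {"commands": [0, -0.2, 0.2, 0, 0.6, 0, 0, 0, 0, 0.6, 0, 0, 0, 0, 0.6, 0, 0, 0, 0, 0.6, 0, 0, 0, 0, 0.6]}}

```text
time_s: 28.4
eef_pos: [0.5191, 0.0062, 0.0361]
orientation: [179.9, 0.0, 78.7]
force: [-5.4, 0.8, 10.8]
finger_gap: 0.684
```

>>> {"api": "play_rows", "payload": {"commands": [0, 0, 0, 0, 0.6, 0, 0, 0, 0, 0.6, 0, 0, 0, 0, 0.6, 0, 0, 0, 0, 0.6, 0, 0, 0, 0, 0.6]}}

```text
time_s: 28.9
eef_pos: [0.5191, 0.0062, 0.0361]
orientation: [179.9, 0.0, 78.7]
force: [-5.4, -0.6, 11.1]
finger_gap: 0.684
```

```bash
python3 - <<'E'
from rel import *
w=load('w16')
P=np.array([bydepth(w,u,v) for v in range(160,300,4) for u in range(240,400,4)]);m=abs(P[:,2]-.066)<.01
print('top z',np.median(P[m][:,2]),np.linalg.lstsq(np.c_[P[m][:,:2],np.ones(m.sum())],P[m][:,2],rcond=None)[0][:2])
crop(load('s16'),275,205,345,265,'pics/s16c.png',10)
E
```

```text
top z 0.06701505489917414 [-0.00319517  0.00022521]
```

View pics/s16c.png

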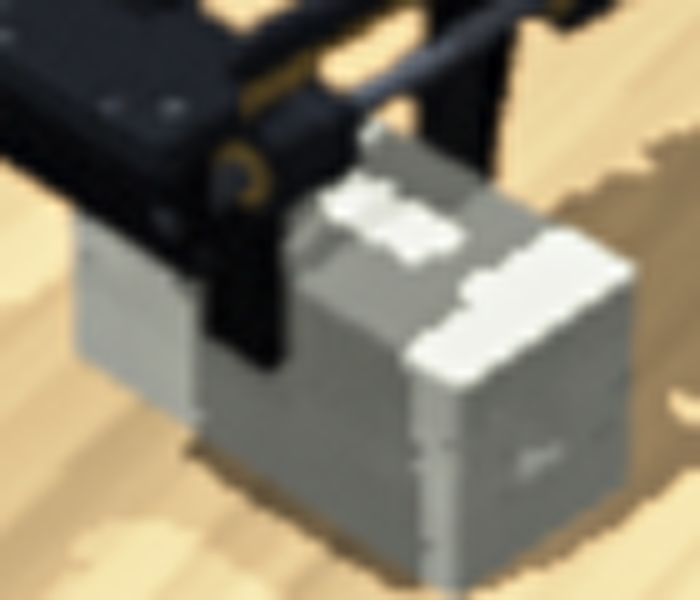

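>>> {"api": "play_rows", "payload": {"commands": [0, 0, 0.2, 0, 0.6, 0, 0, 0, 0, 0.6, 0, 0, 0, 0, 0.6, 0, 0, 0, 0, 0.6, 0, 0, 0, 0, 0.6]}}

```text
time_s: 29.4
eef_pos: [0.5192, 0.0062, 0.0361]
orientation: [179.9, 0.0, 78.7]
force: [-6.7, -0.4, 13.3]
finger_gap: 0.691
```

>>> {"api": "play_rows", "payload": {"commands": [0, 0, 0, 0, 0.6, 0, 0, 0, 0, 0.6, 0, 0, 0, 0, 0.6, 0, 0, 0, 0, 0.6, 0, 0, 0, 0, 0.6]}}

```text
time_s: 29.9
eef_pos: [0.5191, 0.0062, 0.0361]
orientation: [179.9, 0.0, 78.7]
force: [-6.0, 0.6, 12.8]
finger_gap: 0.684
```

The push is steady at about 13 N on the wrist. Adding the block's 2.7 N weight, that is about 15.5 N between the halves. Handing in.

```bash
python3 - <<'E'
from cell import arm
print(arm.job_done()); s=arm.read_state();print(s['time_s'],s['eef_pos'],s['force'],s['finger_gap'])
E
```

```text
the job is handed in; nothing more can be done
None
the job is handed in; nothing more can be done
```

The mold is closed over the brass pin, and the arm is still gripping the upper half and pressing it down. I handed the job in at about 30 s of the 70 s allowed, and no verdict was reported.

- **Pin:** it bottomed in the core hole at the predicted depth with 5–7 N, and the pictures showed it standing upright after I let go. Its protrusion from the closed mold is hidden by the gripper, so I could not see it in the last pictures.
- **Closing:** the upper half went down over the pin and dowels with no resistance until the halves met, 36 mm above the bench as expected.
- **Last checks:** the side picture shows a flush seam. The top face read level at 67 mm, against 66 mm nominal. The wrist read a steady 13 N, about 15.5 N between the halves with the upper half's weight, at a 40 N grip setting.
- **What disagreed:**
  - The fingertips really sit about 7 mm behind the reported TCP, not 19 mm ahead of it. Both cameras showed this, and a first closing on the pin shut on nothing, so I worked from the visible tips.
  - The top and wrist cameras differed by about 3.5 mm on the mold's position; I used the wrist view.
  - A sideways force of about 6 N remains on the tool.

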